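Line up the bench containers by height on the bottle rack

TASK

Stand the four loose containers that stand near the front edge of the bench upright on the four round pads of the bottle rack, one on each pad and centred on it, in order of height: the tallest next to the tall upright end stop, then falling to the shortest at the other end of the row. Do not let any of them fall over on the way, and leave them standing still.

Things in the scene. Friction and masses are not known exactly. Their poses are not given: they have to be found in the camera images.
- spray_can: White spray can with a white cap, the tallest: 172 mm high. Straight cylinder 53 mm in diameter up to 140 mm, cap 48 mm in diameter above. About 0.26 kg. Round, stands upright; origin at the centre of its underside, z up. It stands loose at the front of the bench; which container stands where changes. (Similar bottles in the background, on the white ledge along the wall and behind the soldering station, are not meant.)
- rinse_bottle: White bottle with a blue cap, the second tallest: 110 mm high. Body 52 mm in diameter (grip it at 50 to 75 mm height), narrowing shoulder below 95 mm, cap 27 mm in diameter. About 0.12 kg. Round, stands upright; origin at the centre of its underside, z up. It stands loose at the front of the bench; which container stands where changes. (Similar bottles in the background, on the white ledge along the wall and behind the soldering station, are not meant.)
- red_cap_bottle: Small white bottle with a black patch and a red cap, the third in height: 68 mm high. Body 29 mm in diameter (grip it at 25 to 50 mm), cap 17 mm in diameter. About 0.05 kg. Round, stands upright; origin at the centre of its underside, z up. It stands loose at the front of the bench; which container stands where changes. (Similar bottles in the background, on the white ledge along the wall and behind the soldering station, are not meant.)
- small_jar: Small amber jar with a black cap, the shortest: 32 mm high, 20 to 21 mm in diameter all the way up. About 0.03 kg. Round, stands upright; origin at the centre of its underside, z up. It stands loose at the front of the bench; which container stands where changes. (Similar bottles in the background, on the white ledge along the wall and behind the soldering station, are not meant.)
- pad_1: One of four identical black round rubber pads (54 mm across, 2 mm thick) fixed in a straight row, 72 mm apart, on a low grey rack bar (66 x 320 mm, 10 mm high) lying on the bench. Origin at the centre of the pad's underside, 10 mm above the bench, so its upper face is 12 mm above the bench. The far left pad; the row runs pad_1 to pad_4 from far left to near right.
- pad_2: One of four identical black round rubber pads (54 mm across, 2 mm thick) fixed in a straight row, 72 mm apart, on a low grey rack bar (66 x 320 mm, 10 mm high) lying on the bench. Origin at the centre of the pad's underside, 10 mm above the bench, so its upper face is 12 mm above the bench. Second from the left.
- pad_3: One of four identical black round rubber pads (54 mm across, 2 mm thick) fixed in a straight row, 72 mm apart, on a low grey rack bar (66 x 320 mm, 10 mm high) lying on the bench. Origin at the centre of the pad's underside, 10 mm above the bench, so its upper face is 12 mm above the bench. Third from the left.
- pad_4: One of four identical black round rubber pads (54 mm across, 2 mm thick) fixed in a straight row, 72 mm apart, on a low grey rack bar (66 x 320 mm, 10 mm high) lying on the bench. Origin at the centre of the pad's underside, 10 mm above the bench, so its upper face is 12 mm above the bench. This is the pad at the right end of the row.
- end_stop: The tall end stop: a bare metal plate standing upright across one end of the rack bar, 60 mm wide across the bar, 10 mm thick (12 mm at its foot) and 60 mm high (top 70 mm above the bench). Fixed; origin at the centre of its underside, 42 mm from the centre of the end pad beside it. Which end it is on changes. The other end of the bar has only a flat metal strip 6 mm high.
- pcb_holder: Fixed blue board holder, an obstacle: posts and board reach 200 mm up within 80 mm of its origin (on the bench under its middle); feet, up to 45 mm high, reach 135 mm. Fixed near it: 200 mm to its left (+y) a desktop computer case, 97 mm high, keyboard on top; 170 mm beyond it (+x) a monitor, lower edge 150 mm up; at the far left of the bench a microscope.
Things that resemble listed ones, but are neither listed nor needed, are in the scene too. Leave any turquoise look-alike of the spray_can alone.

How it is judged:
By the outcome, as a careful person would: the job done as asked, in the order asked, and still so for the second after the job is handed in, with the robot touching nothing.
It also fails if it takes over 115 s, if anything falls off the work surface, if the arm or the gripper's body presses on something with over 40 N, if the wrist force passes 120 N, or if a joint passes its speed limit or range.

ROBOT

A 6-joint arm with a two-finger parallel gripper is mounted at the origin on a cart in front of the work surface, level with it; the furniture and walls round the work are solid. World frame = base frame: x ahead of the robot, y to its left, z up, the work surface at z = 0. Lengths are in m, angles in rad, forces in N, time in s.
With the tool pointing down it reaches from about 0.325 to 0.9 m from the base axis. Payload 3.5 kg.
Tool frame: the origin (TCP) lies midway between the tips of the shut fingers; the grasp point (between the pads) lies 19 mm behind it; z points along the fingers, y is the direction in which the jaws open and shut (so a half turn about z gives the same grasp; the last joint's range is limited). The gripper opens to 85 mm and grips with 20 to 120 N. Pads are 22 mm wide; open, the fingers measure 114 mm over their backs; the gripper's body (76 mm by 85 mm) begins 54 mm behind the grasp point. The pads swing forward as they close: fully open they stand 13 mm farther back than shut.
Start: joints at [-1.245, 0.276, -0.026, 1.268, 0, 1.467], TCP at [0.26, -0.568, 0.231] pointing down, gripper open.
Joint ranges: [-3.12, 3.12], [-0.85, 1.88], [-1.08, 1.24], [-1.95, 2.15], [-1.57, 1.53], [-3.14, 3.14]. Speed limits (rad/s): [2.57, 2.57, 3.14, 3.14, 3.14, 3.14].

INTERFACE

Orientations are given as a unit quaternion [x, y, z, w].
In Python, from bench import env gives the robot as it stands. The module is installed in compiled form; this text tells all that it offers.
- The arm moves only by the shell command python3 -m jog 'ROWS'. ROWS is JSON, a list of rows, each an object of numbers: "dx", "dy", "dz": the shift along the tool's x, y, z in m; "wx", "wy", "wz": the turn, a rotation vector about the tool's x, y, z in rad; "grip": the opening, from 0 (shut) to 1 (fully open). In form: [{"dx": .., "dy": .., "dz": .., "wx": .., "wy": .., "wz": .., "grip": ..}, ...]. A call has exactly 10 rows; each row shifts and turns the commanded pose from where the row before left it, along the tool's axes as they then stand; what a row does not reach is not made up. A row lasts 1/8 s, in which the tool goes at most 62.5 mm and 10.7 degrees, less where a joint would pass 70% of its speed; a pose out of reach is approached as far as the arm can. A call with a gripper value outside its range is refused whole. The fingers move at their own pace and stop on an object; the grip force is fixed at half the most. Time passes only in rows, so rows that do not move let the fingers close, or fill a call up. It gives the time, the measured TCP pose, the force and the opening at its end, in the units of the state.
- env.state(): the state, without advancing time (a new reading comes with each control period).
- env.camera(name): name is "side" or "top" or "wrist"; returns (picture, depth): 384x512x3 uint8, red, green, blue; 384x512 float32, m along the optical axis (not along the pixel's ray), 0 where there is no reading.
- env.camera_model(name): a dict with "camera_matrix" (3x3 intrinsics, pixels), "k1" (the pictures are not rectified: a ray, as slopes to the right and down, at radius r is drawn at 1 + k1 r^2 times it, then the intrinsics apply), "extrinsics" (4x4, takes a point from camera to world coordinates). Camera axes: x right, y down, z forward; pixel columns grow to the right and rows downward; lengths in m; the calibration is good to about 2 mm. A picture is of the moment at which its call begins: read the wrist's pose just before it. camera_model takes no time and is no camera call; for the wrist camera it gives the pose at the moment of the call.
- env.sign_off(): hands the job in, once; it reports no verdict.
Trained networks look in the newest picture that a camera, given by its name, has taken for a name from the list of things; names that differ only in an ending like _2 or _b are one class to them, and where a whole thing is asked for, a point or a joint stands for the part that bears it (a point fixed in the world has none). Each returns a list of dicts, best first, with "p" (0 to 1); they miss things now and then, are a little off and sometimes report something else, mostly with a low value. They report only what shows in the picture. A call takes as long as a camera call. They do not tell look-alikes from the thing itself.
- env.look_for(camera, name): "position" ([column, row] in pixels, amid what is visible of it).
- env.outline_of(camera, name): "region" (384x512 bool, what is visible of it) and "position" ([column, row] in pixels, amid what is visible of it).
- env.pinpoint(camera, name): "position" ([column, row] in pixels: a listed point, or the origin of a listed thing).
The state is a dict: "time": time; "joint_positions": joint angles; "dq": joint speeds; "tau": joint torques, N m; "eef_pos": TCP position; "tcp_rot": TCP orientation; "force": force on the tool from outside, world axes, zero at the start; "torque": the same for the moment, N m; "gripper_width": finger opening in m.
Only numpy, scipy, OpenCV 4.12 (cv2) and the standard library are available. Lean on these libraries where they do the work, as an engineer would, in place of code of your own. Each camera call takes 0.05 s, during which the arm holds its last target.

## Working session

There is one attempt and no reset: what is moved stays moved. The work goes in short steps, Python scripts to look and compute and a shell command to move; the robot and the scene stay as the last step left them, time stands still between calls to the robot, and variables do not carry over. Pictures are saved under pics/ and viewed, and the job is handed in when it is done.

```bash
mkdir -p pics; ls
python3 - <<'E'
from bench import env
import cv2,numpy as np
s=env.state(); print({k:np.round(v,4).tolist() for k,v in s.items()})
for c in ("top","side"):
    im,d=env.camera(c); cv2.imwrite(f"pics/{c}0.png",im[:,:,::-1]); np.save(f"pics/{c}0d.npy",d)
    m=env.camera_model(c); print(c,np.round(m["camera_matrix"],1).tolist(),m["k1"],np.round(m["extrinsics"],3).tolist())
E
```

```text
pics
{'time': 0.0, 'joint_positions': [-1.2454, 0.2771, -0.0279, 1.268, -0.0, 1.4674], 'dq': [-0.0011, -0.0007, 0.0007, 0.0006, -0.0002, 0.0009], 'tau': [0.001, -44.5508, 29.5204, 0.0164, 0.0001, -0.0], 'eef_pos': [0.2596, -0.5677, 0.2302], 'tcp_rot': [0.9771, 0.2128, -0.0001, -0.0011], 'force': [-0.4711, 0.5249, -0.1223], 'torque': [0.0227, -0.0176, -0.0202], 'gripper_width': 0.0849}
top [[456.5, 0.0, 259.1], [0.0, 456.5, 187.3], [0.0, 0.0, 1.0]] 0.02876146029551407 [[-0.005, -0.992, 0.13, 0.369], [-1.0, 0.005, 0.001, -0.338], [-0.002, -0.13, -0.992, 1.316], [0.0, 0.0, 0.0, 1.0]]
side [[476.9, 0.0, 260.6], [0.0, 476.9, 184.6], [0.0, 0.0, 1.0]] -0.06320222639377744 [[0.861, -0.248, 0.445, -0.084], [-0.509, -0.417, 0.753, -1.326], [-0.001, -0.874, -0.485, 0.668], [0.0, 0.0, 0.0, 1.0]]
```

View pics/top0.png

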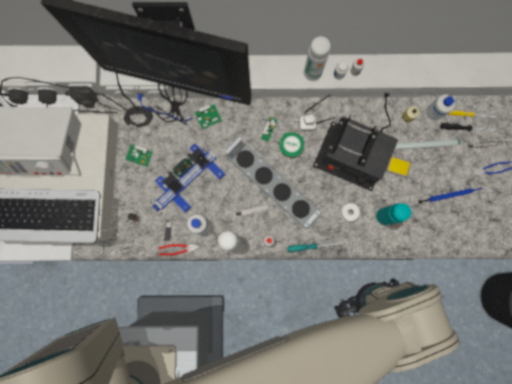

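View pics/side0.png

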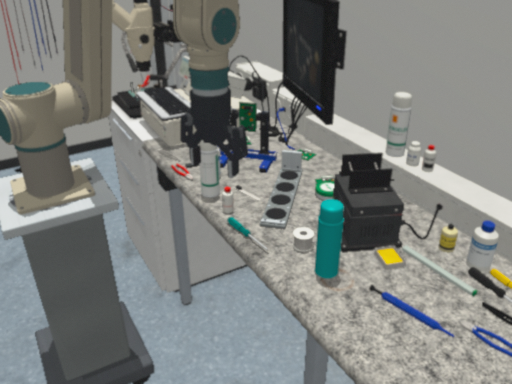

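```bash
cat > h.py <<'E'
from bench import env
import cv2,numpy as np
def ray(cam,uv,m=None):
    m=m or env.camera_model(cam); K=np.array(m["camera_matrix"]);k=m["k1"];T=np.array(m["extrinsics"])
    p=np.array([(uv[0]-K[0,2])/K[0,0],(uv[1]-K[1,2])/K[1,1]]); q=p.copy()
    for _ in range(20): q=p/(1+k*(q@q))
    return T[:3,3],T[:3,:3]@np.array([q[0],q[1],1.]),T
def onz(cam,uv,z,m=None):
    o,r,_=ray(cam,uv,m); return o+r*(z-o[2])/r[2]
def proj(cam,P,m=None):
    m=m or env.camera_model(cam); K=np.array(m["camera_matrix"]);T=np.array(m["extrinsics"])
    c=T[:3,:3].T@(np.asarray(P,float)-T[:3,3]); q=c[:2]/c[2]; q=q*(1+m["k1"]*(q@q)); return q*[K[0,0],K[1,1]]+K[:2,2]
def cloud(cam,d,m=None):
    m=m or env.camera_model(cam); K=np.array(m["camera_matrix"]);T=np.array(m["extrinsics"])
    v,u=np.mgrid[:384,:512]; p=np.stack([(u-K[0,2])/K[0,0],(v-K[1,2])/K[1,1]],-1); q=p.copy()
    for _ in range(20): q=p/(1+m["k1"]*(q**2).sum(-1,keepdims=True))
    c=np.concatenate([q*d[...,None],d[...,None]],-1); return c@T[:3,:3].T+T[:3,3]
E
python3 - <<'E'
from h import *
import cv2
im=cv2.imread("pics/top0.png"); cv2.imwrite("pics/top0z.png",cv2.resize(im[130:270,110:340],None,fx=3.4,fy=3.4,interpolation=2))
d=np.load("pics/top0d.npy"); c=cloud("top",d)
H={"spray_can":.172,"rinse_bottle":.11,"red_cap_bottle":.068,"small_jar":.032}
for n in list(H)+["pad_1","end_stop"]:
    for r in env.pinpoint("top",n)[:5]:
        print("pin",n,round(r["p"],2),np.round(r["position"],1),np.round(onz("top",r["position"],.01 if n=="pad_1" else 0),4))
    if n in H:
      for r in env.outline_of("top",n)[:3]:
        g=r["region"]&(d>0); P=c[g]; 
        t=P[P[:,2]>P[:,2].max()-.015]
        print("  out",round(r["p"],2),np.round(r["position"],1),g.sum(),"zmax",round(P[:,2].max(),3),"topmean",np.round(t.mean(0),4),np.round((t.max(0)+t.min(0))/2,4))
E
```

```text
pin spray_can 0.93 [230.9 238.5] [ 0.3934 -0.2552  0.    ]
pin spray_can 0.6 [383.3 217.6] [ 0.4513 -0.6932  0.    ]
  out 0.64 [391.5 215.9] 599 zmax 0.177 topmean [ 0.4553 -0.6931  0.1701] [ 0.4549 -0.6946  0.1694]
  out 0.58 [231.  238.9] 356 zmax 0.177 topmean [ 0.3856 -0.2574  0.1702] [ 0.3867 -0.2559  0.1701]
pin rinse_bottle 0.65 [197.7 227.3] [ 0.4259 -0.1598  0.    ]
  out 0.9 [196.2 224.9] 359 zmax 0.114 topmean [ 0.4327 -0.1683  0.1083] [ 0.4327 -0.1685  0.1077]
pin red_cap_bottle 0.44 [266.8 242. ] [ 0.383 -0.358  0.   ]
pin red_cap_bottle 0.36 [132.  215.2] [0.4617 0.0296 0.    ]
  out 0.67 [268.  240.8] 57 zmax 0.071 topmean [ 0.3868 -0.3631  0.0661] [ 0.3864 -0.3631  0.0641]
  out 0.41 [301.4 208.1] 278 zmax 0.019 topmean [ 0.4762 -0.4556  0.0112] [ 0.4764 -0.4564  0.0116]
pin small_jar 0.62 [130.5 218.8] [0.4514 0.0335 0.    ]
pin pad_1 0.85 [284.9 192.1] [ 0.5253 -0.4109  0.01  ]
pin pad_1 0.64 [299.9 208.9] [ 0.4766 -0.4533  0.01  ]
pin pad_1 0.61 [248.1 161.8] [ 0.6145 -0.3051  0.01  ]
pin pad_1 0.56 [261.6 174.6] [ 0.5767 -0.3441  0.01  ]
pin end_stop 0.74 [230.  147.2] [ 0.6602 -0.2517  0.    ]
```

View pics/top0z.png

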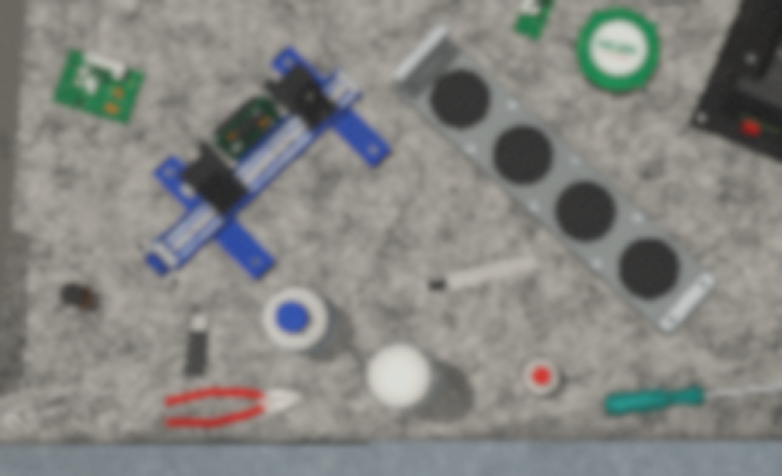

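Run:
```python
from h import *
d=np.load("pics/top0d.npy"); c=cloud("top",d); im=cv2.imread("pics/top0.png")
def hi(x0,x1,y0,y1,n=""):
    g=(d>0)&(c[...,0]>x0)&(c[...,0]<x1)&(c[...,1]>y0)&(c[...,1]<y1)
    return c[g]
# case edge near the jar
for x in np.arange(.36,.62,.04):
    P=hi(x,x+.04,-.05,.3); 
    for zt in (.03,.06,.09): 
        Q=P[P[:,2]>zt]; print(round(x,2),zt, np.round(np.percentile(Q[:,1],[0,1]),3) if len(Q) else None,end=" ; ")
    print(np.round(P[:,2].max(),3))
P=hi(.5,.8,-.5,-.15); Q=P[P[:,2]>.1]; print("high near pad1",len(Q)); 
for y in np.arange(-.5,-.15,.05):
    R=Q[(Q[:,1]>y)&(Q[:,1]<y+.05)]; print(round(y,2),R[:,0].min() if len(R) else None, R[R[:,0]<R[:,0].min()+.03,2].max() if len(R) else None)
# pads: dark blobs
g=cv2.cvtColor(im,cv2.COLOR_BGR2GRAY); big=cv2.resize(g[130:230,220:325],None,fx=8,fy=8,interpolation=cv2.INTER_CUBIC)
_,b=cv2.threshold(big,85,255,cv2.THRESH_BINARY_INV)
cs,_=cv2.findContours(b,cv2.RETR_EXTERNAL,cv2.CHAIN_APPROX_NONE)
pads=[]
for k in cs:
    a=cv2.contourArea(k)
    if 6000<a<25000:
        e=cv2.fitEllipse(k); u=(e[0][0]+.5)/8-.5+220; v=(e[0][1]+.5)/8-.5+130
        w=onz("top",(u,v),.012); pads.append(w); print("pad",a,round(u,1),round(v,1),np.round(e[1],1)/8,np.round(w,4))
P=hi(.6,.7,-.32,-.2); Q=P[(P[:,2]>.03)]; print("stop",len(Q),Q.mean(0) if len(Q) else 0,Q[:,2].max())
P=hi(.4,.5,-.54,-.45); print("other end zmax",P[:,2].max())
# jar
P=hi(.4,.52,-.03,.06);Q=P[P[:,2]>.02]; print("jar",len(Q),Q.mean(0),Q.min(0),Q.max(0))
Q=Q[Q[:,2]>.026]; print(len(Q),Q.mean(0),(Q.min(0)+Q.max(0))/2)
```

```text
0.36 0.03 [0.085 0.087] ; 0.36 0.06 [0.085 0.087] ; 0.36 0.09 [0.086 0.092] ; 0.117
0.4 0.03 [0.085 0.086] ; 0.4 0.06 [0.085 0.086] ; 0.4 0.09 [0.085 0.088] ; 0.121
0.44 0.03 [-0.049  0.02 ] ; 0.44 0.06 [0.084 0.086] ; 0.44 0.09 [0.084 0.087] ; 0.123
0.48 0.03 [-0.05  -0.046] ; 0.48 0.06 [0.083 0.084] ; 0.48 0.09 [0.083 0.087] ; 0.121
0.52 0.03 [0.082 0.083] ; 0.52 0.06 [0.082 0.083] ; 0.52 0.09 [0.082 0.084] ; 0.211
0.56 0.03 [0.081 0.082] ; 0.56 0.06 [0.081 0.082] ; 0.56 0.09 [0.081 0.085] ; 0.232
0.6 0.03 [0.079 0.08 ] ; 0.6 0.06 [0.079 0.081] ; 0.6 0.09 [0.08  0.083] ; 0.221
high near pad1 5194
-0.5 0.7988347276152659 0.10488946856488712
-0.45 0.7997871307194123 0.10302594734173276
-0.4 None None
-0.35 0.731332308711981 0.49865746308049563
-0.3 0.7338210251118229 0.4970872843422929
-0.25 0.7468085046799993 0.49751686060536815
-0.2 0.5694860581802729 0.1986862215240377
pad 14863.5 300.4 208.5 [17.1 17.3] [ 0.4776 -0.4547  0.012 ]
pad 14536.0 281.7 191.7 [16.9375 17.0875] [ 0.5263 -0.4017  0.012 ]
pad 14254.0 263.3 175.1 [16.775 16.9  ] [ 0.5747 -0.3491  0.012 ]
pad 14342.5 244.7 158.5 [16.4    17.4625] [ 0.624  -0.2954  0.012 ]
pad 12478.0 320.2 159.9 [10.4625 35.6625] [ 0.6187 -0.5142  0.012 ]
stop 158 [ 0.64458398 -0.25404519  0.05527957] 0.0761383822583912
other end zmax 0.021901969598707494
jar 51 [0.45808344 0.0231075  0.03020069] [ 0.44634477 -0.02965473  0.02380415] [0.49607541 0.03575534 0.03784871]
48 [0.45827943 0.02313402 0.03058457] [0.47121009 0.00305031 0.03222989]
```

Run:
```python
from h import *
t=np.array([.2596,-.5677]); r=t/np.linalg.norm(t); l=np.array([-r[1],r[0]])
for cam in ("top","side"):
    d=np.load(f"pics/{cam}0d.npy"); c=cloud(cam,d)
    g=(d>0)&(np.linalg.norm(c[...,:2]-t,axis=-1)<.2)&(c[...,2]>.2); P=c[g]
    a=(P[:,:2]-t)@r; b=(P[:,:2]-t)@l
    for z in np.arange(.2,.8,.05):
        m=(P[:,2]>z)&(P[:,2]<z+.05)
        if m.sum()>5: print(cam,round(z,2),m.sum(),"ahead",np.round([a[m].min(),np.percentile(a[m],99)],3),"left",np.round([np.percentile(b[m],1),np.percentile(b[m],99)],3))
d=np.load("pics/side0d.npy"); c=cloud("side",d)
g=(d>0)&(c[...,0]>.6)&(c[...,0]<.95)&(c[...,1]>-.45)&(c[...,1]<0)&(c[...,2]>.13); P=c[g]
for z in np.arange(.13,.5,.05):
    m=(P[:,2]>z)&(P[:,2]<z+.05)
    if m.sum()>5: print("monitor side",round(z,2),m.sum(),P[m].min(0))
# containers in side view
H={"spray_can":.172,"rinse_bottle":.11,"red_cap_bottle":.068,"small_jar":.032}
for n in H:
    for r in env.pinpoint("side",n)[:3]: print(n,round(r["p"],2),np.round(r["position"],1),np.round(onz("side",r["position"],0),4))
```

```text
top 0.25 99 ahead [-0.073  0.068] left [-0.008  0.013]
top 0.3 333 ahead [-0.072  0.07 ] left [-0.015  0.017]
top 0.35 161 ahead [-0.061  0.02 ] left [-0.005  0.038]
top 0.4 197 ahead [-0.035  0.027] left [0.008 0.037]
top 0.45 79 ahead [-0.012  0.019] left [0.031 0.037]
top 0.5 244 ahead [-0.038  0.042] left [0.031 0.045]
top 0.55 100 ahead [-0.05   0.042] left [0.035 0.047]
top 0.6 745 ahead [-0.157  0.046] left [-0.039  0.063]
top 0.65 7856 ahead [-0.187  0.031] left [-0.038  0.07 ]
top 0.7 2828 ahead [-0.198 -0.121] left [-0.006  0.069]
side 0.2 55 ahead [-0.051  0.052] left [-0.013  0.01 ]
side 0.25 664 ahead [-0.074  0.073] left [-0.015  0.01 ]
side 0.3 1528 ahead [-0.074  0.071] left [-0.021  0.012]
side 0.35 990 ahead [-0.031  0.037] left [-0.039  0.015]
side 0.4 1121 ahead [-0.036  0.034] left [-0.038  0.019]
side 0.45 1282 ahead [-0.042  0.042] left [-0.038  0.02 ]
side 0.5 2042 ahead [-0.044  0.044] left [-0.044  0.033]
side 0.55 480 ahead [-0.042  0.042] left [-0.042  0.029]
monitor side 0.13 1499 [ 0.6000712 -0.4006933  0.1300759]
monitor side 0.18 1601 [ 0.73334698 -0.40417801  0.18000847]
monitor side 0.23 1829 [ 0.73266769 -0.44973679  0.23002361]
monitor side 0.28 2048 [ 0.73099225 -0.44983206  0.28003296]
monitor side 0.33 2155 [ 0.73094909 -0.4499728   0.33002026]
monitor side 0.38 2267 [ 0.73005038 -0.44992133  0.38000225]
monitor side 0.43 2194 [ 0.72897066 -0.44996355  0.43001986]
monitor side 0.48 341 [ 0.72841897 -0.4494152   0.48002876]
spray_can 0.97 [326.6 271.4] [ 0.4538 -0.6982  0.    ]
spray_can 0.69 [205.  190.7] [ 0.3754 -0.2394  0.    ]
rinse_bottle 0.4 [209.8 175.9] [ 0.4253 -0.1654  0.    ]
red_cap_bottle 0.61 [229.  208.3] [ 0.3906 -0.3578  0.    ]
red_cap_bottle 0.24 [212.1 175.7] [ 0.4318 -0.1678  0.    ]
```

Run:
```python
from h import *
for n,uv,z in (("rinse",(195.5,222.9),.11),("can",(227.3,240.5),.172),("red",(268.8,240.5),.068),("jar",(130.5,216.5),.032)):
    print(n,np.round(onz("top",uv,z),4))
m=env.camera_model("wrist"); T=np.array(m["extrinsics"]); print(np.round(m["camera_matrix"],1).tolist(),m["k1"]); print(np.round(T,3))
```

```text
rinse [ 0.4327 -0.1687  0.11  ]
can [ 0.3853 -0.2572  0.172 ]
red [ 0.3863 -0.3624  0.068 ]
jar [0.4558 0.0247 0.032 ]
[[333.3, 0.0, 249.6], [0.0, 333.3, 190.4], [0.0, 0.0, 1.0]] -0.0777424506293135
[[ 0.416 -0.871 -0.261  0.327]
 [-0.909 -0.398 -0.119 -0.539]
 [-0.     0.287 -0.958  0.375]
 [ 0.     0.     0.     1.   ]]
```

```bash
python3 -m jog '[{"dz":-0.01,"wz":-0.163},{"dz":-0.01,"wz":-0.163},{"dz":-0.01,"wz":-0.163},{"dz":-0.01,"wz":-0.163},{"dz":-0.01,"wz":-0.163},{"dz":-0.01,"wz":-0.163},{"dz":-0.01,"wz":-0.163},{"dx":0.049,"dy":0.016},{"dx":0.049,"dy":0.016},{"dx":0.049,"dy":0.016}]'
```

```text
invalid input at $[0]: expected keys dx, dy, dz, wx, wy, wz, grip
```

```bash
python3 -m jog '[{"dx":0,"dy":0,"dz":-0.01,"wx":0,"wy":0,"wz":-0.163,"grip":1},{"dx":0,"dy":0,"dz":-0.01,"wx":0,"wy":0,"wz":-0.163,"grip":1},{"dx":0,"dy":0,"dz":-0.01,"wx":0,"wy":0,"wz":-0.163,"grip":1},{"dx":0,"dy":0,"dz":-0.01,"wx":0,"wy":0,"wz":-0.163,"grip":1},{"dx":0,"dy":0,"dz":-0.01,"wx":0,"wy":0,"wz":-0.163,"grip":1},{"dx":0,"dy":0,"dz":-0.01,"wx":0,"wy":0,"wz":-0.163,"grip":1},{"dx":0,"dy":0,"dz":-0.01,"wx":0,"wy":0,"wz":-0.163,"grip":1},{"dx":0.049,"dy":0.016,"dz":0,"wx":0,"wy":0,"wz":0,"grip":1},{"dx":0.049,"dy":0.016,"dz":0,"wx":0,"wy":0,"wz":0,"grip":1},{"dx":0.049,"dy":0.016,"dz":0,"wx":0,"wy":0,"wz":0,"grip":1}]'
cat >> h.py <<'E'
from scipy.spatial.transform import Rotation as R
def delta(target,psi=None):
    """target TCP world; print shift in current tool axes and yaw turn"""
    s=env.state(); Rm=R.from_quat(s["tcp_rot"]).as_matrix(); e=np.array(s["eef_pos"])
    ps=np.arctan2(Rm[1,0],Rm[0,0]); 
    print("pos",np.round(e,4),"psi",round(ps,4),"tilt",np.round(Rm[:2,2],4),"w",round(s["gripper_width"],4),"F",np.round(s["force"],1),"t",round(s["time"],2))
    print("tool shift",np.round(Rm.T@(np.array(target)-e),4), "" if psi is None else f"wz {-(psi-ps):.4f}")
    if psi is not None:
        Z=np.array([[np.cos(psi),np.sin(psi),0],[np.sin(psi),-np.cos(psi),0],[0,0,-1]])
        print("shift after turn",np.round(Z.T@(np.array(target)-e),4))
E
```

```text
time: 2.05
eef_pos: [0.3083, -0.4201, 0.3014]
tcp_rot: [0.708, 0.707, 0.0, 0.0]
force: [0.3, 0.5, 1.0]
gripper_width: 0.0854
```

```bash
python3 -m jog '[{"dx":0.049,"dy":0.0165,"dz":0,"wx":0,"wy":0,"wz":0,"grip":1},{"dx":0.049,"dy":0.0165,"dz":0,"wx":0,"wy":0,"wz":0,"grip":1},{"dx":0.049,"dy":0.0165,"dz":0,"wx":0,"wy":0,"wz":0,"grip":1},{"dx":0.049,"dy":0.0165,"dz":0,"wx":0,"wy":0,"wz":0,"grip":1},{"dx":0.049,"dy":0.0165,"dz":0,"wx":0,"wy":0,"wz":0,"grip":1},{"dx":0.049,"dy":0.0165,"dz":0,"wx":0,"wy":0,"wz":0,"grip":1},{"dx":0.049,"dy":0.0165,"dz":0,"wx":0,"wy":0,"wz":0,"grip":1},{"dx":0.049,"dy":0.0165,"dz":0,"wx":0,"wy":0,"wz":0,"grip":1},{"dx":0.049,"dy":0.0165,"dz":0,"wx":0,"wy":0,"wz":0,"grip":1},{"dx":0,"dy":0,"dz":0,"wx":0,"wy":0,"wz":0,"grip":1}]'
python3 - <<'E'
from h import *
m=env.camera_model("wrist"); im,d=env.camera("wrist"); cv2.imwrite("pics/w1.png",im[:,:,::-1]); np.save("pics/w1d.npy",d)
c=cloud("wrist",d,m)
print("case edge pts",[round(float(np.percentile(c[(d>0)&(c[...,2]>.06)&(c[...,0]>x)&(c[...,0]<x+.05)&(c[...,1]>0.04)&(c[...,1]<.15)][:,1],1)),4) if ((d>0)&(c[...,2]>.06)&(c[...,0]>x)&(c[...,0]<x+.05)&(c[...,1]>0.04)&(c[...,1]<.15)).sum()>5 else None for x in (.4,.45,.5)])
for n in ("small_jar","rinse_bottle","spray_can"):
    for r in env.pinpoint("wrist",n)[:3]: print("pin",n,round(r["p"],2),np.round(r["position"],1),np.round(onz("wrist",r["position"],0,m),4))
for r in env.outline_of("wrist","small_jar")[:2]:
    g=r["region"]&(d>0); P=c[g]; print("out",round(r["p"],2),np.round(r["position"],1),g.sum(),P.min(0),P.max(0),P[P[:,2]>.027].mean(0))
delta([.457,.025,.3])
E
```

```text
time: 3.3
eef_pos: [0.4575, 0.0222, 0.3014]
tcp_rot: [0.705, 0.709, 0.0, 0.0]
force: [0.9, -1.1, 0.2]
gripper_width: 0.0851
case edge pts [0.0404, 0.0404, 0.0848]
pin rinse_bottle 0.6 [232.9 268.2] [ 0.4343 -0.1603  0.    ]
pin rinse_bottle 0.36 [251.4 142. ] [0.4609 0.0294 0.    ]
pin rinse_bottle 0.19 [203.2 319.3] [ 0.3857 -0.2534  0.    ]
pin spray_can 0.57 [200.2 319.6] [ 0.3808 -0.2541  0.    ]
out 0.58 [249.2 146.4] 277 [ 0.44694095  0.00906806 -0.00149256] [0.46771422 0.03642235 0.03417168] [0.45830094 0.02644298 0.03243175]
pos [0.4567 0.0184 0.3013] psi 1.5681 tilt [-0.0001 -0.0003] w 0.0852 F [ 0.3 -0.6  0.8] t 3.55
tool shift [0.0066 0.0003 0.0013]
```

View pics/w1.png

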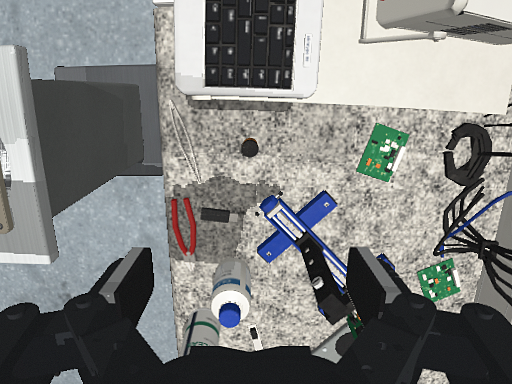

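```bash
python3 -m jog '[{"dx":0.0035,"dy":0,"dz":0.03,"wx":0,"wy":0,"wz":0,"grip":0.5},{"dx":0.0035,"dy":0,"dz":0.03,"wx":0,"wy":0,"wz":0,"grip":0.5},{"dx":0,"dy":0,"dz":0.03,"wx":0,"wy":0,"wz":0,"grip":0.5},{"dx":0,"dy":0,"dz":0.03,"wx":0,"wy":0,"wz":0,"grip":0.5},{"dx":0,"dy":0,"dz":0.03,"wx":0,"wy":0,"wz":0,"grip":0.5},{"dx":0,"dy":0,"dz":0.03,"wx":0,"wy":0,"wz":0,"grip":0.5},{"dx":0,"dy":0,"dz":0.02,"wx":0,"wy":0,"wz":0,"grip":0.5},{"dx":0,"dy":0,"dz":0,"wx":0,"wy":0,"wz":0,"grip":0.5},{"dx":0,"dy":0,"dz":0,"wx":0,"wy":0,"wz":0,"grip":0.5},{"dx":0,"dy":0,"dz":0,"wx":0,"wy":0,"wz":0,"grip":0.5}]'
cat >> h.py <<'E'
def wshot(name):
    m=env.camera_model("wrist"); im,d=env.camera("wrist"); cv2.imwrite(f"pics/{name}.png",im[:,:,::-1]); return m,im,d,cloud("wrist",d,m)
def circ(P,r):
    from scipy.optimize import least_squares
    f=least_squares(lambda q:np.hypot(P[:,0]-q[0],P[:,1]-q[1])-r,P[:,:2].mean(0)+[0,0],loss="soft_l1",f_scale=.001); return f.x,np.sqrt(np.mean(f.fun**2))
E
python3 - <<'E'
from h import *
m,im,d,c=wshot("w2"); np.save("pics/w2d.npy",d)
for r in env.outline_of("wrist","small_jar")[:2]:
    g=r["region"]&(d>0); P=c[g]; t=P[P[:,2]>.028]; print("out",round(r["p"],2),np.round(r["position"],1),g.sum(),P.min(0),P.max(0),t.mean(0),(t.min(0)+t.max(0))/2)
delta([.4575,.0255,.005])
E
```

```text
time: 4.8
eef_pos: [0.4581, 0.026, 0.1026]
tcp_rot: [0.708, 0.707, 0.001, 0.001]
force: [-0.6, 0.2, -0.6]
gripper_width: 0.0428
out 0.7 [248.6 197.4] 949 [ 4.48270215e-01  1.48024080e-02 -2.08521763e-04] [0.47033302 0.03648839 0.03480445] [0.45842874 0.02670931 0.03244119] [0.45863789 0.02578627 0.0314345 ]
pos [0.4579 0.0262 0.1023] psi 1.5696 tilt [ 0.0021 -0.0001] w 0.0428 F [-0.6 -0.6  0.8] t 4.9
tool shift [-0.0007 -0.0006  0.0973]
```

View pics/w2.png

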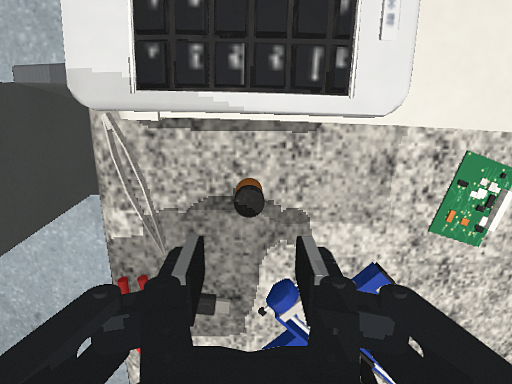

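```bash
python3 -m jog '[{"dx":0,"dy":0,"dz":0.025,"wx":0,"wy":0,"wz":0,"grip":0.5},{"dx":0,"dy":0,"dz":0.025,"wx":0,"wy":0,"wz":0,"grip":0.5},{"dx":0,"dy":0,"dz":0.025,"wx":0,"wy":0,"wz":0,"grip":0.5},{"dx":0,"dy":0,"dz":0.014,"wx":0,"wy":0,"wz":0,"grip":0.5},{"dx":0,"dy":0,"dz":0.006,"wx":0,"wy":0,"wz":0,"grip":0.5},{"dx":0,"dy":0,"dz":0,"wx":0,"wy":0,"wz":0,"grip":0.5},{"dx":0,"dy":0,"dz":0,"wx":0,"wy":0,"wz":0,"grip":0},{"dx":0,"dy":0,"dz":0,"wx":0,"wy":0,"wz":0,"grip":0},{"dx":0,"dy":0,"dz":0,"wx":0,"wy":0,"wz":0,"grip":0},{"dx":0,"dy":0,"dz":0,"wx":0,"wy":0,"wz":0,"grip":0}]'
python3 - <<'E'
from h import *
m,im,d,c=wshot("w3")
delta([.4575,.0265,.3],.827)
E
```

```text
time: 6.15
eef_pos: [0.4579, 0.0263, 0.0073]
tcp_rot: [0.707, 0.707, 0.001, 0.001]
force: [-0.8, -0.2, 6.1]
gripper_width: 0.0184
pos [0.4578 0.0263 0.0073] psi 1.5698 tilt [ 0.0017 -0.0002] w 0.019 F [-0.4 -0.2  6.1] t 6.2
tool shift [ 1.000e-04  2.000e-04 -2.927e-01] wz 0.7428
shift after turn [-1.000e-04 -4.000e-04 -2.927e-01]
```

View pics/w3.png

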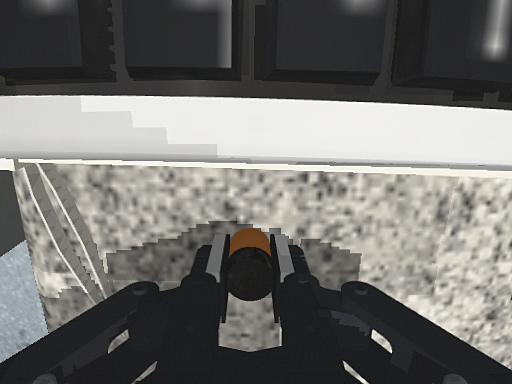

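```bash
python3 -m jog '[{"dx":0,"dy":0,"dz":-0.02,"wx":0,"wy":0,"wz":0,"grip":0},{"dx":0,"dy":0,"dz":-0.045,"wx":0,"wy":0,"wz":0,"grip":0},{"dx":0,"dy":0,"dz":-0.05,"wx":0,"wy":0,"wz":0,"grip":0},{"dx":0,"dy":0,"dz":-0.05,"wx":0,"wy":0,"wz":0,"grip":0},{"dx":0,"dy":0,"dz":-0.05,"wx":0,"wy":0,"wz":0,"grip":0},{"dx":0,"dy":0,"dz":-0.05,"wx":0,"wy":0,"wz":0.149,"grip":0},{"dx":0,"dy":0,"dz":-0.02,"wx":0,"wy":0,"wz":0.149,"grip":0},{"dx":0,"dy":0,"dz":0,"wx":0,"wy":0,"wz":0.149,"grip":0},{"dx":0,"dy":0,"dz":0,"wx":0,"wy":0,"wz":0.149,"grip":0},{"dx":0,"dy":0,"dz":0,"wx":0,"wy":0,"wz":0.147,"grip":0}]'
python3 -m jog '[{"dx":-0.02,"dy":0.02,"dz":0,"wx":0,"wy":0,"wz":0,"grip":0},{"dx":-0.04,"dy":0.04,"dz":0,"wx":0,"wy":0,"wz":0,"grip":0},{"dx":-0.04,"dy":0.04,"dz":0,"wx":0,"wy":0,"wz":0,"grip":0},{"dx":-0.04,"dy":0.04,"dz":0,"wx":0,"wy":0,"wz":0,"grip":0},{"dx":-0.04,"dy":0.04,"dz":0,"wx":0,"wy":0,"wz":0,"grip":0},{"dx":-0.04,"dy":0.04,"dz":0,"wx":0,"wy":0,"wz":0,"grip":0},{"dx":-0.04,"dy":0.04,"dz":0,"wx":0,"wy":0,"wz":0,"grip":0},{"dx":-0.04,"dy":0.04,"dz":0,"wx":0,"wy":0,"wz":0,"grip":0},{"dx":-0.035,"dy":0.035,"dz":0.02,"wx":0,"wy":0,"wz":0,"grip":0},{"dx":0,"dy":0,"dz":0.03,"wx":0,"wy":0,"wz":0,"grip":0}]'
python3 - <<'E'
from h import *
m,im,d,c=wshot("w4")
np.savez("pics/w4.npz",d=d,im=im,**{k:np.array(v) for k,v in m.items()})
for r in env.pinpoint("wrist","pad_4")[:5]: print("pin",round(r["p"],2),np.round(r["position"],1),np.round(onz("wrist",r["position"],.01,m),4))
delta([.4776,-.4547,.0205],.827)
E
```

```text
time: 7.45
eef_pos: [0.4567, 0.0264, 0.2912]
tcp_rot: [0.917, 0.399, -0.0, -0.0]
force: [0.7, 0.7, -0.1]
gripper_width: 0.0187
time: 8.7
eef_pos: [0.4767, -0.4515, 0.2408]
tcp_rot: [0.917, 0.4, 0.0, 0.002]
force: [-0.3, 1.4, -1.4]
gripper_width: 0.0187
pin 0.96 [253.1 156.2] [ 0.482 -0.454  0.01 ]
pin 0.66 [251.5  21.8] [ 0.5769 -0.3487  0.01  ]
pin 0.6 [254.9  94. ] [ 0.5299 -0.4049  0.01  ]
pos [ 0.4743 -0.4458  0.2364] psi 0.8253 tilt [-0.0057  0.0067] w 0.0186 F [ 0.4  0.5 -1.3] t 8.8
tool shift [-0.0046  0.0103  0.2158] wz -0.0017
shift after turn [-0.0043  0.0084  0.2159]
```

View pics/w4.png

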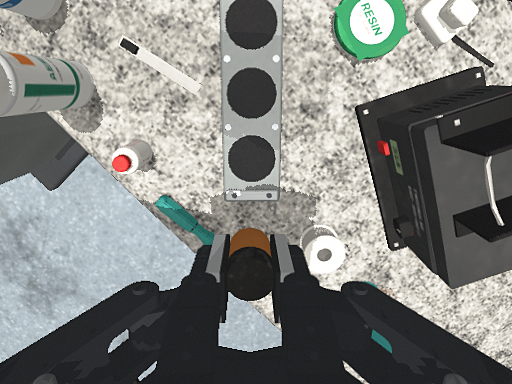

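```bash
python3 -m jog '[{"dx":-0.0025,"dy":0.003,"dz":0.02,"wx":0,"wy":0,"wz":0,"grip":0},{"dx":-0.0025,"dy":0.003,"dz":0.03,"wx":0,"wy":0,"wz":0,"grip":0},{"dx":0,"dy":0,"dz":0.03,"wx":0,"wy":0,"wz":0,"grip":0},{"dx":0,"dy":0,"dz":0.03,"wx":0,"wy":0,"wz":0,"grip":0},{"dx":0,"dy":0,"dz":0.02,"wx":0,"wy":0,"wz":0,"grip":0},{"dx":0,"dy":0,"dz":0,"wx":0,"wy":0,"wz":0,"grip":0},{"dx":0,"dy":0,"dz":0,"wx":0,"wy":0,"wz":0,"grip":0},{"dx":0,"dy":0,"dz":0,"wx":0,"wy":0,"wz":0,"grip":0},{"dx":0,"dy":0,"dz":0,"wx":0,"wy":0,"wz":0,"grip":0},{"dx":0,"dy":0,"dz":0,"wx":0,"wy":0,"wz":0,"grip":0}]'
cat >> h.py <<'E'
def padfit(im,m,z=.012,th=75,cam="wrist"):
    g=cv2.cvtColor(im,cv2.COLOR_RGB2GRAY); _,b=cv2.threshold(g,th,255,cv2.THRESH_BINARY_INV)
    cs,_=cv2.findContours(b,cv2.RETR_EXTERNAL,cv2.CHAIN_APPROX_NONE)
    for k in cs:
        if cv2.contourArea(k)<300: continue
        Q=np.array([onz(cam,p,z,m)[:2] for p in k[::2,0,:].astype(float)])
        q,e=circ(Q,.027)
        if e<.0025: print("padfit",np.round(q,4),"rms",round(e,4),np.round(k[:,0].mean(0)))
E
python3 - <<'E'
from h import *
m,im,d,c=wshot("w5")
padfit(im,m)
delta([.4776,-.4547,.0205],.827)
E
```

```text
time: 10.05
eef_pos: [0.4778, -0.455, 0.1119]
tcp_rot: [0.916, 0.402, 0.0, 0.0]
force: [0.2, 0.0, -0.6]
gripper_width: 0.0184
padfit [ 0.4787 -0.4545] rms 0.0008 [249. 189.]
padfit [ 0.5275 -0.4016] rms 0.0008 [249.  91.]
pos [ 0.4777 -0.4549  0.1117] psi 0.8267 tilt [ 0.0004 -0.0004] w 0.0186 F [-0.1  0.4 -0.7] t 10.1
tool shift [ 0.0001 -0.0003  0.0912] wz -0.0003
shift after turn [ 0.0001 -0.0002  0.0912]
```

View pics/w5.png

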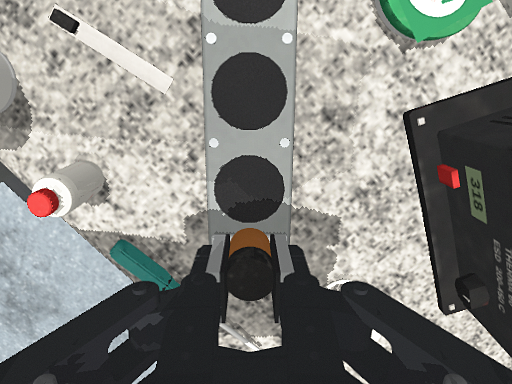

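```bash
python3 -m jog '[{"dx":0,"dy":0,"dz":0.02,"wx":0,"wy":0,"wz":0,"grip":0},{"dx":0,"dy":0,"dz":0.03,"wx":0,"wy":0,"wz":0,"grip":0},{"dx":0,"dy":0,"dz":0.023,"wx":0,"wy":0,"wz":0,"grip":0},{"dx":0,"dy":0,"dz":0.01,"wx":0,"wy":0,"wz":0,"grip":0},{"dx":0,"dy":0,"dz":0.006,"wx":0,"wy":0,"wz":0,"grip":0},{"dx":0,"dy":0,"dz":0.003,"wx":0,"wy":0,"wz":0,"grip":0},{"dx":0,"dy":0,"dz":0,"wx":0,"wy":0,"wz":0,"grip":0},{"dx":0,"dy":0,"dz":0,"wx":0,"wy":0,"wz":0,"grip":0},{"dx":0,"dy":0,"dz":0,"wx":0,"wy":0,"wz":0,"grip":0},{"dx":0,"dy":0,"dz":0,"wx":0,"wy":0,"wz":0,"grip":0}]'
```

```text
time: 11.35
eef_pos: [0.4777, -0.4548, 0.0196]
tcp_rot: [0.916, 0.402, 0.0, 0.0]
force: [0.9, 0.7, 0.4]
gripper_width: 0.0183
```

```bash
python3 -m jog '[{"dx":0,"dy":0,"dz":0.0005,"wx":0,"wy":0,"wz":0,"grip":0},{"dx":0,"dy":0,"dz":0.0005,"wx":0,"wy":0,"wz":0,"grip":0},{"dx":0,"dy":0,"dz":0,"wx":0,"wy":0,"wz":0,"grip":0.26},{"dx":0,"dy":0,"dz":0,"wx":0,"wy":0,"wz":0,"grip":0.3},{"dx":0,"dy":0,"dz":0,"wx":0,"wy":0,"wz":0,"grip":0.5},{"dx":0,"dy":0,"dz":0,"wx":0,"wy":0,"wz":0,"grip":0.5},{"dx":0,"dy":0,"dz":-0.01,"wx":0,"wy":0,"wz":0,"grip":0.5},{"dx":0,"dy":0,"dz":-0.03,"wx":0,"wy":0,"wz":0,"grip":0.5},{"dx":0,"dy":0,"dz":-0.045,"wx":0,"wy":0,"wz":0,"grip":0.5},{"dx":0,"dy":0,"dz":-0.045,"wx":0,"wy":0,"wz":0,"grip":0.5}]'
python3 - <<'E'
from h import *
m,im,d,c=wshot("w6")
g=(d>0)&(np.hypot(c[...,0]-.478,c[...,1]+.4546)<.03)&(c[...,2]>.04)&(c[...,2]<.06); P=c[g]; print(P.mean(0),circ(P,.01) if 0 else (P.min(0)+P.max(0))/2, P[:,2].max())
delta([.4776,-.4547,.0205],.827)
E
```

```text
time: 12.6
eef_pos: [0.4775, -0.4546, 0.1501]
tcp_rot: [0.916, 0.402, 0.0, 0.0]
force: [0.6, 0.3, -0.2]
gripper_width: 0.0425
[ 0.4787395  -0.45471016  0.0444403 ] [ 0.47826788 -0.45502628  0.0430892 ] 0.046156769581281676
pos [ 0.4804 -0.4579  0.1579] psi 0.8269 tilt [ 0.0076 -0.0089] w 0.0426 F [ 1.6 -0.8  4.4] t 12.65
tool shift [ 0.0006 -0.0058  0.1373] wz -0.0001
shift after turn [ 0.0004 -0.0042  0.1374]
```

View pics/w6.png

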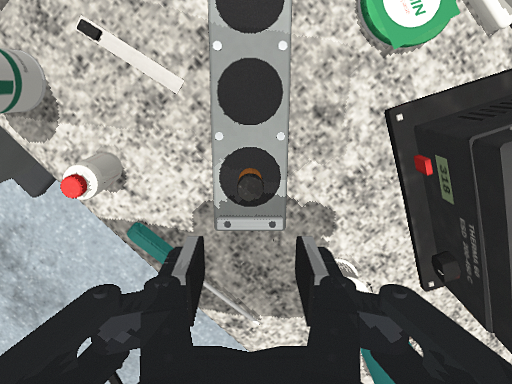

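```bash
python3 -m jog '[{"dx":0.0,"dy":0,"dz":-0.03,"wx":0,"wy":0,"wz":0,"grip":0.7},{"dx":0.002,"dy":-0.0325,"dz":-0.02,"wx":0,"wy":0,"wz":0,"grip":0.7},{"dx":0.002,"dy":-0.0325,"dz":0,"wx":0,"wy":0,"wz":0,"grip":0.7},{"dx":0.002,"dy":-0.0325,"dz":0,"wx":0,"wy":0,"wz":0,"grip":0.7},{"dx":0,"dy":-0.032,"dz":0,"wx":0,"wy":0,"wz":0,"grip":0.7},{"dx":0,"dy":0,"dz":0,"wx":0,"wy":0,"wz":0,"grip":0.7},{"dx":0,"dy":0,"dz":0,"wx":0,"wy":0,"wz":0,"grip":0.7},{"dx":0,"dy":0,"dz":0,"wx":0,"wy":0,"wz":0,"grip":0.7},{"dx":0,"dy":0,"dz":0,"wx":0,"wy":0,"wz":0,"grip":0.7},{"dx":0,"dy":0,"dz":0,"wx":0,"wy":0,"wz":0,"grip":0.7}]'
python3 - <<'E'
from h import *
m,im,d,c=wshot("w7")
for r in env.outline_of("wrist","red_cap_bottle")[:2]:
    g=r["region"]&(d>0); P=c[g]; t=P[P[:,2]>.06]; b=P[(P[:,2]>.015)&(P[:,2]<.045)]
    print("out",round(r["p"],2),np.round(r["position"],1),g.sum(),P.min(0),P.max(0),t.mean(0),(t.min(0)+t.max(0))/2,circ(b,.0145))
for r in env.pinpoint("wrist","red_cap_bottle")[:2]: print("pin",round(r["p"],2),np.round(r["position"],1),np.round(onz("wrist",r["position"],0,m),4))
delta([.3863,-.3624,.018],.827)
E
```

```text
time: 13.9
eef_pos: [0.3866, -0.3629, 0.1982]
tcp_rot: [0.916, 0.402, -0.0, -0.0]
force: [-0.8, -0.4, -0.1]
gripper_width: 0.0599
out 0.95 [249.7 169.3] 1054 [ 3.73710271e-01 -3.87751206e-01 -3.68705749e-04] [ 0.40279718 -0.34629816  0.07016377] [ 0.38901651 -0.36093554  0.06752785] [ 0.38853313 -0.36144994  0.06509271] (array([ 0.38806402, -0.36117602]), np.float64(0.0001521435422082999))
out 0.74 [125.4  81.2] 10286 [ 0.10717694 -0.28224511 -0.64222697] [0.41378323 0.12792315 0.174637  ] [ 0.39284289 -0.26058963  0.15864793] [ 0.38920503 -0.2571761   0.11732422] (array([ 0.3959338 , -0.26484957]), np.float64(0.003161129240448672))
pin 0.94 [246.4 163.2] [ 0.3853 -0.3606  0.    ]
pos [ 0.3864 -0.3626  0.1982] psi 0.8268 tilt [-0.0002  0.0002] w 0.0599 F [ 0.1  0.3 -0.7] t 14.05
tool shift [ 1.000e-04 -2.000e-04  1.802e-01] wz -0.0002
shift after turn [ 1.000e-04 -3.000e-04  1.802e-01]
```

View pics/w7.png

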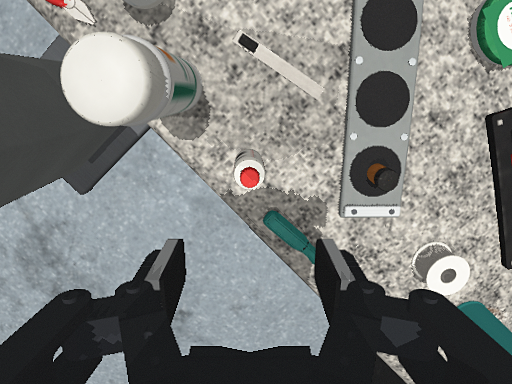

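Run:
```python
from h import *
im=cv2.imread("pics/w7.png"); m=env.camera_model("wrist")
d=None
for uv in ((268,215),(285,232),(310,255)): 
    w=onz("wrist",uv,.01,m); v=(w-[.3875,-.3615,0])[:2]; print(np.round(w,3),"toolx",round(v@[.677,.736],4),"tooly",round(v@[.736,-.677],4))
dt=np.load("pics/top0d.npy");c=cloud("top",dt)
g=(dt>0)&(c[...,0]>.35)&(c[...,0]<.42)&(c[...,1]<-.39)&(c[...,1]>-.47); print("handle z",np.percentile(c[g][:,2],[50,95,99]))
```

```text
[ 0.365 -0.416  0.01 ] toolx -0.0548 tooly 0.0203
[ 0.366 -0.443  0.01 ] toolx -0.0744 tooly 0.039
[ 0.368 -0.483  0.01 ] toolx -0.1022 tooly 0.0677
handle z [-0.00032772  0.01777414  0.02025475]
```

```bash
python3 -m jog '[{"dx":0.0016,"dy":0,"dz":0.03,"wx":0,"wy":0,"wz":0,"grip":0.7},{"dx":0,"dy":0,"dz":0.04,"wx":0,"wy":0,"wz":0,"grip":0.7},{"dx":0,"dy":0,"dz":0.04,"wx":0,"wy":0,"wz":0,"grip":0.7},{"dx":0,"dy":0,"dz":0.04,"wx":0,"wy":0,"wz":0,"grip":0.7},{"dx":0,"dy":0,"dz":0.02,"wx":0,"wy":0,"wz":0,"grip":0.7},{"dx":0,"dy":0,"dz":0.007,"wx":0,"wy":0,"wz":0,"grip":0.7},{"dx":0,"dy":0,"dz":0,"wx":0,"wy":0,"wz":0,"grip":0.7},{"dx":0,"dy":0,"dz":0,"wx":0,"wy":0,"wz":0,"grip":0.45},{"dx":0,"dy":0,"dz":0,"wx":0,"wy":0,"wz":0,"grip":0.36},{"dx":0,"dy":0,"dz":0,"wx":0,"wy":0,"wz":0,"grip":0.2}]'
python3 -m jog '[{"dx":0,"dy":0,"dz":0,"wx":0,"wy":0,"wz":0,"grip":0},{"dx":0,"dy":0,"dz":0,"wx":0,"wy":0,"wz":0,"grip":0},{"dx":0,"dy":0,"dz":0,"wx":0,"wy":0,"wz":0,"grip":0},{"dx":0,"dy":0,"dz":-0.01,"wx":0,"wy":0,"wz":0,"grip":0},{"dx":0,"dy":0,"dz":-0.03,"wx":0,"wy":0,"wz":0,"grip":0},{"dx":0,"dy":0,"dz":-0.03,"wx":0,"wy":0,"wz":0,"grip":0},{"dx":0,"dy":0,"dz":-0.03,"wx":0,"wy":0,"wz":0,"grip":0},{"dx":0,"dy":0,"dz":-0.02,"wx":0,"wy":0,"wz":0,"grip":0},{"dx":0,"dy":0,"dz":0,"wx":0,"wy":0,"wz":0,"grip":0},{"dx":0,"dy":0,"dz":0,"wx":0,"wy":0,"wz":0,"grip":0}]'
python3 - <<'E'
from h import *
m,im,d,c=wshot("w8")
delta([.527,-.4017,.14],.827)
E
```

```text
time: 15.3
eef_pos: [0.3881, -0.3621, 0.0226]
tcp_rot: [0.916, 0.402, 0.0, 0.001]
force: [0.4, 1.5, 5.7]
gripper_width: 0.0273
time: 16.55
eef_pos: [0.387, -0.3609, 0.1406]
tcp_rot: [0.916, 0.402, -0.0, -0.001]
force: [0.2, -0.1, -0.9]
gripper_width: 0.0272
pos [ 0.3868 -0.3606  0.1401] psi 0.8268 tilt [-0.0014  0.0017] w 0.0268 F [-0.4  0.3  0.6] t 16.6
tool shift [ 6.47e-02  1.31e-01 -1.00e-04] wz -0.0002
shift after turn [6.47e-02 1.31e-01 1.00e-04]
```

View pics/w8.png

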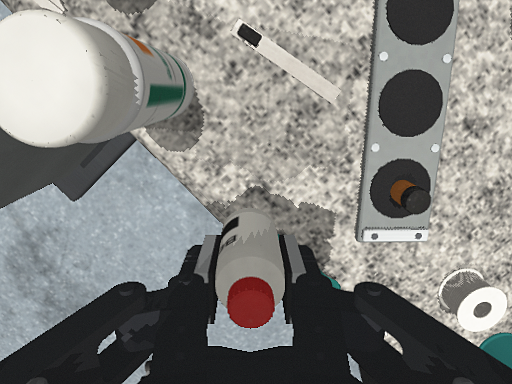

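```bash
python3 -m jog '[{"dx":0.008,"dy":0.016,"dz":0,"wx":0,"wy":0,"wz":0,"grip":0},{"dx":0.016,"dy":0.033,"dz":0,"wx":0,"wy":0,"wz":0,"grip":0},{"dx":0.0165,"dy":0.033,"dz":0,"wx":0,"wy":0,"wz":0,"grip":0},{"dx":0.016,"dy":0.033,"dz":0,"wx":0,"wy":0,"wz":0,"grip":0},{"dx":0.008,"dy":0.016,"dz":0.02,"wx":0,"wy":0,"wz":0,"grip":0},{"dx":0,"dy":0,"dz":0.02,"wx":0,"wy":0,"wz":0,"grip":0},{"dx":0,"dy":0,"dz":0,"wx":0,"wy":0,"wz":0,"grip":0},{"dx":0,"dy":0,"dz":0,"wx":0,"wy":0,"wz":0,"grip":0},{"dx":0,"dy":0,"dz":0,"wx":0,"wy":0,"wz":0,"grip":0},{"dx":0,"dy":0,"dz":0,"wx":0,"wy":0,"wz":0,"grip":0}]'
python3 - <<'E'
from h import *
m,im,d,c=wshot("w9"); padfit(im,m)
delta([.5268,-.4017,.0335],.827)
E
```

```text
time: 17.85
eef_pos: [0.5276, -0.4031, 0.1024]
tcp_rot: [0.916, 0.402, 0.0, 0.001]
force: [-1.0, 0.5, 0.6]
gripper_width: 0.027
padfit [ 0.5762 -0.3486] rms 0.0007 [246.  90.]
pos [ 0.5276 -0.4031  0.1023] psi 0.8265 tilt [ 0.0011 -0.001 ] w 0.0273 F [ 0.9  1.2 -0.4] t 17.9
tool shift [ 0.0004 -0.0017  0.0688] wz -0.0005
shift after turn [ 0.0004 -0.0016  0.0688]
```

View pics/w9.png

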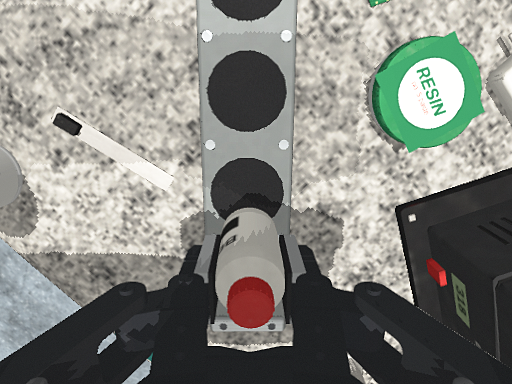

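```bash
python3 -m jog '[{"dx":0.0006,"dy":-0.0015,"dz":0.015,"wx":0,"wy":0,"wz":0,"grip":0},{"dx":0,"dy":0,"dz":0.025,"wx":0,"wy":0,"wz":0,"grip":0},{"dx":0,"dy":0,"dz":0.018,"wx":0,"wy":0,"wz":0,"grip":0},{"dx":0,"dy":0,"dz":0.006,"wx":0,"wy":0,"wz":0,"grip":0},{"dx":0,"dy":0,"dz":0.004,"wx":0,"wy":0,"wz":0,"grip":0},{"dx":0,"dy":0,"dz":0.001,"wx":0,"wy":0,"wz":0,"grip":0},{"dx":0,"dy":0,"dz":0,"wx":0,"wy":0,"wz":0,"grip":0},{"dx":0,"dy":0,"dz":0,"wx":0,"wy":0,"wz":0,"grip":0},{"dx":0,"dy":0,"dz":0,"wx":0,"wy":0,"wz":0,"grip":0},{"dx":0,"dy":0,"dz":0,"wx":0,"wy":0,"wz":0,"grip":0}]'
```

```text
time: 19.15
eef_pos: [0.5258, -0.4003, 0.0346]
tcp_rot: [0.916, 0.402, -0.001, -0.001]
force: [-5.3, 4.7, 11.7]
gripper_width: 0.0269
```

```bash
python3 -m jog '[{"dx":0,"dy":0,"dz":-0.0012,"wx":0,"wy":0,"wz":0,"grip":0},{"dx":0,"dy":0,"dz":0,"wx":0,"wy":0,"wz":0,"grip":0},{"dx":0,"dy":0,"dz":0,"wx":0,"wy":0,"wz":0,"grip":0},{"dx":0,"dy":0,"dz":0,"wx":0,"wy":0,"wz":0,"grip":0},{"dx":0,"dy":0,"dz":0,"wx":0,"wy":0,"wz":0,"grip":0},{"dx":0,"dy":0,"dz":0,"wx":0,"wy":0,"wz":0,"grip":0},{"dx":0,"dy":0,"dz":0,"wx":0,"wy":0,"wz":0,"grip":0},{"dx":0,"dy":0,"dz":0,"wx":0,"wy":0,"wz":0,"grip":0},{"dx":0,"dy":0,"dz":0,"wx":0,"wy":0,"wz":0,"grip":0},{"dx":0,"dy":0,"dz":0,"wx":0,"wy":0,"wz":0,"grip":0}]'
```

```text
time: 20.4
eef_pos: [0.5276, -0.4019, 0.0347]
tcp_rot: [0.916, 0.402, 0.0, 0.001]
force: [-1.9, 0.8, 5.8]
gripper_width: 0.0272
```

```bash
python3 -m jog '[{"dx":0,"dy":0,"dz":0,"wx":0,"wy":0,"wz":0,"grip":0.34},{"dx":0,"dy":0,"dz":0,"wx":0,"wy":0,"wz":0,"grip":0.37},{"dx":0,"dy":0,"dz":0,"wx":0,"wy":0,"wz":0,"grip":0.42},{"dx":0,"dy":0,"dz":0,"wx":0,"wy":0,"wz":0,"grip":0.6},{"dx":0,"dy":0,"dz":0,"wx":0,"wy":0,"wz":0,"grip":0.7},{"dx":0,"dy":0,"dz":-0.01,"wx":0,"wy":0,"wz":0,"grip":0.7},{"dx":0,"dy":0,"dz":-0.03,"wx":0,"wy":0,"wz":0,"grip":0.7},{"dx":0,"dy":0,"dz":-0.05,"wx":0,"wy":0,"wz":0,"grip":0.7},{"dx":0,"dy":0,"dz":-0.05,"wx":0,"wy":0,"wz":0,"grip":1},{"dx":0,"dy":0,"dz":-0.05,"wx":0,"wy":0,"wz":0,"grip":1}]'
python3 - <<'E'
from h import *
m,im,d,c=wshot("w10")
g=(d>0)&(np.hypot(c[...,0]-.527,c[...,1]+.4016)<.03)&(c[...,2]>.03); P=c[g]; b=P[(P[:,2]<.06)]; t=P[P[:,2]>.07]; print("body",circ(b,.0145) if len(b)>9 else 0,"top",t.mean(0),P[:,2].max())
delta([.4332,-.168,.25],.827)
E
```

```text
time: 21.65
eef_pos: [0.5268, -0.4012, 0.2261]
tcp_rot: [0.916, 0.402, 0.0, 0.001]
force: [1.4, -0.6, -0.5]
gripper_width: 0.0858
body (array([ 0.52861152, -0.40190648]), np.float64(0.0001668320459896827)) top [ 0.53548721 -0.39227124  0.3005484 ] 0.3212268843358539
pos [ 0.5298 -0.4039  0.2347] psi 0.8269 tilt [ 0.0101 -0.0094] w 0.0851 F [ 0.1 -1.8  5.2] t 21.7
tool shift [ 0.1082 -0.2306 -0.0184] wz -0.0001
shift after turn [ 0.1082 -0.2308 -0.0153]
```

View pics/w10.png

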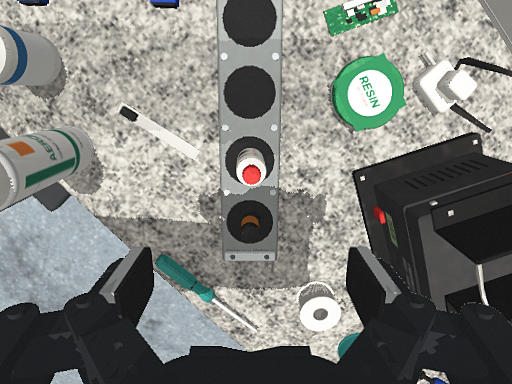

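Run:
```python
from h import *
b=np.array([.4333,-.168])
for cam,f in (("top","pics/top0d.npy"),("side","pics/side0d.npy")):
    d=np.load(f); c=cloud(cam,d); P=c[(d>0)&(c[...,0]>.4)&(c[...,0]<.65)&(c[...,1]>-.28)&(c[...,1]<.03)]
    P=P[np.hypot(P[:,0]-b[0],P[:,1]-b[1])>.032]; P=P[P[:,0]>.42]
    for psi in (.827,1.4,2.4,-2.315):
        X=(P[:,:2]-b)@[np.cos(psi),np.sin(psi)]; Y=(P[:,:2]-b)@[np.sin(psi),-np.cos(psi)]
        cam_=P[(X>-.02)&(X<.11)&(abs(Y)<.045)]; body=P[(abs(X)<.045)&(abs(Y)<.05)]; kn=P[(abs(X)<.025)&(abs(Y)<.08)]
        print(cam,psi,"max z in cam box",cam_[:,2].max() if len(cam_) else None,"body",body[:,2].max() if len(body) else None,"knuckle/finger",kn[:,2].max() if len(kn) else None)
```

```text
top 0.827 max z in cam box 0.17463809104058425 body 0.006697098504234722 knuckle/finger 0.006697098504234722
top 1.4 max z in cam box 0.04152155633348964 body 0.022379497167934748 knuckle/finger 0.006697098504234722
top 2.4 max z in cam box 0.00575384932334444 body 0.006697098504234722 knuckle/finger 0.023315048996574106
top -2.315 max z in cam box 0.006697098504234722 body 0.006697098504234722 knuckle/finger 0.006697098504234722
side 0.827 max z in cam box 0.17159332678354977 body 0.0015965679642153674 knuckle/finger 0.0012965366130039957
side 1.4 max z in cam box 0.021092825147455252 body 0.021092825147455252 knuckle/finger 0.0015965679642153674
side 2.4 max z in cam box -0.0019088548894279356 body 0.0015965679642153674 knuckle/finger 0.021092825147455252
side -2.315 max z in cam box 0.0009432998838498907 body 0.0015965679642153674 knuckle/finger 0.0012965366130039957
```

```bash
python3 -m jog '[{"dx":0,"dy":0,"dz":-0.007,"wx":0,"wy":0,"wz":-0.1375,"grip":1},{"dx":0,"dy":0,"dz":-0.007,"wx":0,"wy":0,"wz":-0.1375,"grip":1},{"dx":0,"dy":0,"dz":-0.007,"wx":0,"wy":0,"wz":-0.1375,"grip":1},{"dx":0,"dy":0,"dz":-0.004,"wx":0,"wy":0,"wz":-0.1375,"grip":1},{"dx":0.0352,"dy":-0.0228,"dz":0,"wx":0,"wy":0,"wz":0,"grip":1},{"dx":0.0352,"dy":-0.0228,"dz":0,"wx":0,"wy":0,"wz":0,"grip":1},{"dx":0.0352,"dy":-0.0228,"dz":0,"wx":0,"wy":0,"wz":0,"grip":1},{"dx":0.0352,"dy":-0.0228,"dz":0,"wx":0,"wy":0,"wz":0,"grip":1},{"dx":0.0352,"dy":-0.0228,"dz":0,"wx":0,"wy":0,"wz":0,"grip":1},{"dx":0.0352,"dy":-0.0228,"dz":0,"wx":0,"wy":0,"wz":0,"grip":1}]'
python3 -m jog '[{"dx":0,"dy":0,"dz":0,"wx":0,"wy":0,"wz":0,"grip":1},{"dx":0,"dy":0,"dz":0,"wx":0,"wy":0,"wz":0,"grip":1},{"dx":0,"dy":0,"dz":0.02,"wx":0,"wy":0,"wz":0,"grip":1},{"dx":0,"dy":0,"dz":0.02,"wx":0,"wy":0,"wz":0,"grip":1},{"dx":0,"dy":0,"dz":0.01,"wx":0,"wy":0,"wz":0,"grip":1},{"dx":0,"dy":0,"dz":0,"wx":0,"wy":0,"wz":0,"grip":1},{"dx":0,"dy":0,"dz":0,"wx":0,"wy":0,"wz":0,"grip":1},{"dx":0,"dy":0,"dz":0,"wx":0,"wy":0,"wz":0,"grip":1},{"dx":0,"dy":0,"dz":0,"wx":0,"wy":0,"wz":0,"grip":1},{"dx":0,"dy":0,"dz":0,"wx":0,"wy":0,"wz":0,"grip":1}]'
python3 - <<'E'
from h import *
m,im,d,c=wshot("w11")
for r in env.outline_of("wrist","rinse_bottle")[:1]:
    g=r["region"]&(d>0); P=c[g]; b=P[(P[:,2]>.02)&(P[:,2]<.085)]; t=P[P[:,2]>.1]
    print("out",round(r["p"],2),np.round(r["position"],1),len(b),"body",circ(b,.026),"cap",t.mean(0),(t.min(0)+t.max(0))/2,P[:,2].max())
delta([.4333,-.168,.045])
E
```

```text
time: 22.95
eef_pos: [0.4328, -0.1665, 0.2492]
tcp_rot: [0.772, 0.635, 0.0, 0.001]
force: [0.3, 0.4, 0.3]
gripper_width: 0.0854
time: 24.2
eef_pos: [0.4335, -0.1676, 0.1988]
tcp_rot: [0.772, 0.635, 0.0, 0.0]
force: [0.0, 0.2, 0.5]
gripper_width: 0.0853
out 0.59 [248.3 174.5] 728 body (array([ 0.43403117, -0.16675532]), np.float64(0.0005338625574691438)) cap [ 0.43463162 -0.16485903  0.1097296 ] [ 0.43442239 -0.16592535  0.10651472] 0.11270862573023319
pos [ 0.4333 -0.1676  0.1986] psi 1.3769 tilt [ 0.0002 -0.0001] w 0.0854 F [ 1.4 -0.4 -0.1] t 24.3
tool shift [-0.0004 -0.      0.1536]
```

View pics/w11.png

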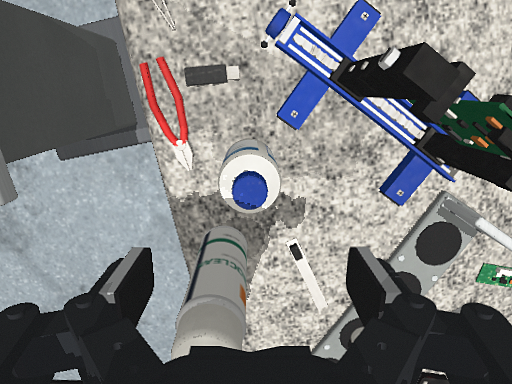

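```bash
python3 -m jog '[{"dx":0.0009,"dy":0.0003,"dz":0.02,"wx":0,"wy":0,"wz":0,"grip":1},{"dx":0,"dy":0,"dz":0.035,"wx":0,"wy":0,"wz":0,"grip":1},{"dx":0,"dy":0,"dz":0.04,"wx":0,"wy":0,"wz":0,"grip":1},{"dx":0,"dy":0,"dz":0.035,"wx":0,"wy":0,"wz":0,"grip":1},{"dx":0,"dy":0,"dz":0.02,"wx":0,"wy":0,"wz":0,"grip":1},{"dx":0,"dy":0,"dz":0.0086,"wx":0,"wy":0,"wz":0,"grip":1},{"dx":0,"dy":0,"dz":0,"wx":0,"wy":0,"wz":0,"grip":0.9},{"dx":0,"dy":0,"dz":0,"wx":0,"wy":0,"wz":0,"grip":0.75},{"dx":0,"dy":0,"dz":0,"wx":0,"wy":0,"wz":0,"grip":0.66},{"dx":0,"dy":0,"dz":0,"wx":0,"wy":0,"wz":0,"grip":0.6}]'
python3 -m jog '[{"dx":0,"dy":0,"dz":0,"wx":0,"wy":0,"wz":0,"grip":0.4},{"dx":0,"dy":0,"dz":0,"wx":0,"wy":0,"wz":0,"grip":0},{"dx":0,"dy":0,"dz":0,"wx":0,"wy":0,"wz":0,"grip":0},{"dx":0,"dy":0,"dz":0,"wx":0,"wy":0,"wz":0,"grip":0},{"dx":0,"dy":0,"dz":0,"wx":0,"wy":0,"wz":0,"grip":0},{"dx":0,"dy":0,"dz":0,"wx":0,"wy":0,"wz":0,"grip":0},{"dx":0,"dy":0,"dz":0,"wx":0,"wy":0,"wz":0,"grip":0},{"dx":0,"dy":0,"dz":0,"wx":0,"wy":0,"wz":0,"grip":0},{"dx":0,"dy":0,"dz":0,"wx":0,"wy":0,"wz":0,"grip":0},{"dx":0,"dy":0,"dz":0,"wx":0,"wy":0,"wz":0,"grip":0}]'
python3 -c "
from h import *
m,im,d,c=wshot('w12')
delta([.5757,-.349,.3],.827)"
```

```text
time: 25.55
eef_pos: [0.4342, -0.1671, 0.0408]
tcp_rot: [0.772, 0.635, 0.0, 0.001]
force: [-1.1, 1.2, 4.0]
gripper_width: 0.0513
time: 26.8
eef_pos: [0.4342, -0.1671, 0.0411]
tcp_rot: [0.772, 0.635, 0.0, 0.001]
force: [-1.9, 0.6, 7.4]
gripper_width: 0.0504
pos [ 0.4342 -0.1671  0.0411] psi 1.3767 tilt [ 0.0009 -0.0008] w 0.0502 F [-2.5  1.7  6.3] t 26.85
tool shift [-0.1513  0.1742 -0.2586] wz 0.5497
shift after turn [-0.038   0.2273 -0.2589]
```

View pics/w12.png

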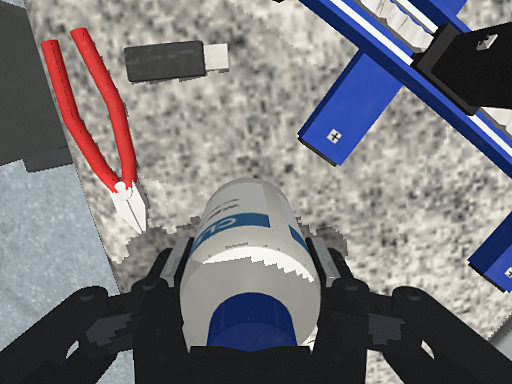

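```bash
python3 -m jog '[{"dx":0,"dy":0,"dz":-0.01,"wx":0,"wy":0,"wz":0,"grip":0},{"dx":0,"dy":0,"dz":-0.035,"wx":0,"wy":0,"wz":0,"grip":0},{"dx":0,"dy":0,"dz":-0.05,"wx":0,"wy":0,"wz":0,"grip":0},{"dx":0,"dy":0,"dz":-0.05,"wx":0,"wy":0,"wz":0,"grip":0},{"dx":0,"dy":0,"dz":-0.05,"wx":0,"wy":0,"wz":0,"grip":0},{"dx":0,"dy":0,"dz":-0.035,"wx":0,"wy":0,"wz":0.07,"grip":0},{"dx":0,"dy":0,"dz":-0.01,"wx":0,"wy":0,"wz":0.13,"grip":0},{"dx":0,"dy":0,"dz":0,"wx":0,"wy":0,"wz":0.13,"grip":0},{"dx":0,"dy":0,"dz":0,"wx":0,"wy":0,"wz":0.13,"grip":0},{"dx":0,"dy":0,"dz":0,"wx":0,"wy":0,"wz":0.09,"grip":0}]'
python3 -m jog '[{"dx":-0.003,"dy":0.019,"dz":0,"wx":0,"wy":0,"wz":0,"grip":0},{"dx":-0.006,"dy":0.038,"dz":0,"wx":0,"wy":0,"wz":0,"grip":0},{"dx":-0.0065,"dy":0.038,"dz":0,"wx":0,"wy":0,"wz":0,"grip":0},{"dx":-0.0065,"dy":0.038,"dz":0,"wx":0,"wy":0,"wz":0,"grip":0},{"dx":-0.0065,"dy":0.038,"dz":0,"wx":0,"wy":0,"wz":0,"grip":0},{"dx":-0.006,"dy":0.038,"dz":0.02,"wx":0,"wy":0,"wz":0,"grip":0},{"dx":-0.003,"dy":0.0186,"dz":0.04,"wx":0,"wy":0,"wz":0,"grip":0},{"dx":0,"dy":0,"dz":0.04,"wx":0,"wy":0,"wz":0,"grip":0},{"dx":0,"dy":0,"dz":0.03,"wx":0,"wy":0,"wz":0,"grip":0},{"dx":0,"dy":0,"dz":0.01,"wx":0,"wy":0,"wz":0,"grip":0}]'
python3 -m jog '[{"dx":0,"dy":0,"dz":0,"wx":0,"wy":0,"wz":0,"grip":0},{"dx":0,"dy":0,"dz":0,"wx":0,"wy":0,"wz":0,"grip":0},{"dx":0,"dy":0,"dz":0,"wx":0,"wy":0,"wz":0,"grip":0},{"dx":0,"dy":0,"dz":0,"wx":0,"wy":0,"wz":0,"grip":0},{"dx":0,"dy":0,"dz":0,"wx":0,"wy":0,"wz":0,"grip":0},{"dx":0,"dy":0,"dz":0,"wx":0,"wy":0,"wz":0,"grip":0},{"dx":0,"dy":0,"dz":0,"wx":0,"wy":0,"wz":0,"grip":0},{"dx":0,"dy":0,"dz":0,"wx":0,"wy":0,"wz":0,"grip":0},{"dx":0,"dy":0,"dz":0,"wx":0,"wy":0,"wz":0,"grip":0},{"dx":0,"dy":0,"dz":0,"wx":0,"wy":0,"wz":0,"grip":0}]'
python3 -c "
from h import *
m,im,d,c=wshot('w13'); padfit(im,m)
delta([.5763,-.3488,.0545],.827)"
```

```text
time: 28.1
eef_pos: [0.4334, -0.1666, 0.2801]
tcp_rot: [0.916, 0.4, -0.0, -0.0]
force: [0.3, -0.6, -1.6]
gripper_width: 0.0505
time: 29.35
eef_pos: [0.5747, -0.3484, 0.1366]
tcp_rot: [0.916, 0.402, -0.001, -0.002]
force: [-0.3, 0.1, -2.0]
gripper_width: 0.0502
time: 30.6
eef_pos: [0.5758, -0.3485, 0.1399]
tcp_rot: [0.916, 0.402, 0.0, -0.0]
force: [0.4, 0.2, -1.4]
gripper_width: 0.0507
padfit [ 0.625  -0.2955] rms 0.0008 [249.  92.]
pos [ 0.5758 -0.3485  0.1399] psi 0.8268 tilt [-0. -0.] w 0.0507 F [-1.   0.3 -1.4] t 30.65
tool shift [0.0001 0.0005 0.0854] wz -0.0002
shift after turn [0.0001 0.0005 0.0854]
```

View pics/w13.png

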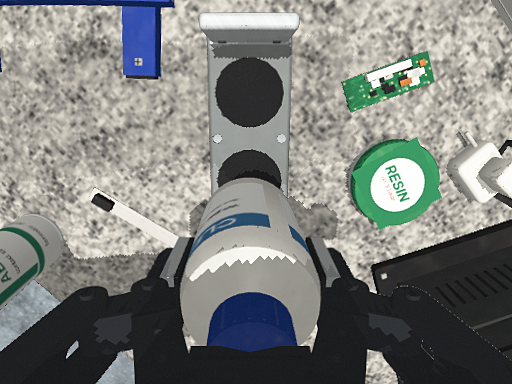

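```bash
python3 -m jog '[{"dx":0,"dy":0.0005,"dz":0.02,"wx":0,"wy":0,"wz":0,"grip":0},{"dx":0,"dy":0,"dz":0.03,"wx":0,"wy":0,"wz":0,"grip":0},{"dx":0,"dy":0,"dz":0.02,"wx":0,"wy":0,"wz":0,"grip":0},{"dx":0,"dy":0,"dz":0.009,"wx":0,"wy":0,"wz":0,"grip":0},{"dx":0,"dy":0,"dz":0.004,"wx":0,"wy":0,"wz":0,"grip":0},{"dx":0,"dy":0,"dz":0.002,"wx":0,"wy":0,"wz":0,"grip":0},{"dx":0,"dy":0,"dz":0.001,"wx":0,"wy":0,"wz":0,"grip":0},{"dx":0,"dy":0,"dz":0,"wx":0,"wy":0,"wz":0,"grip":0},{"dx":0,"dy":0,"dz":0,"wx":0,"wy":0,"wz":0,"grip":0},{"dx":0,"dy":0,"dz":0,"wx":0,"wy":0,"wz":0,"grip":0}]'
```

```text
time: 31.9
eef_pos: [0.5763, -0.3489, 0.0542]
tcp_rot: [0.916, 0.402, 0.0, 0.0]
force: [-0.2, -0.4, -1.5]
gripper_width: 0.0502
```

```bash
python3 -m jog '[{"dx":0,"dy":0,"dz":0.0006,"wx":0,"wy":0,"wz":0,"grip":0},{"dx":0,"dy":0,"dz":0.0006,"wx":0,"wy":0,"wz":0,"grip":0},{"dx":0,"dy":0,"dz":0,"wx":0,"wy":0,"wz":0,"grip":0},{"dx":0,"dy":0,"dz":0,"wx":0,"wy":0,"wz":0,"grip":0.61},{"dx":0,"dy":0,"dz":0,"wx":0,"wy":0,"wz":0,"grip":0.64},{"dx":0,"dy":0,"dz":0,"wx":0,"wy":0,"wz":0,"grip":0.68},{"dx":0,"dy":0,"dz":0,"wx":0,"wy":0,"wz":0,"grip":0.8},{"dx":0,"dy":0,"dz":0,"wx":0,"wy":0,"wz":0,"grip":1},{"dx":0,"dy":0,"dz":0,"wx":0,"wy":0,"wz":0,"grip":1},{"dx":0,"dy":0,"dz":0,"wx":0,"wy":0,"wz":0,"grip":1}]'
python3 -m jog '[{"dx":0,"dy":0,"dz":-0.01,"wx":0,"wy":0,"wz":0,"grip":1},{"dx":0,"dy":0,"dz":-0.04,"wx":0,"wy":0,"wz":0,"grip":1},{"dx":0,"dy":0,"dz":-0.05,"wx":0,"wy":0,"wz":0,"grip":1},{"dx":0,"dy":0,"dz":-0.05,"wx":0,"wy":0,"wz":0,"grip":1},{"dx":0,"dy":0,"dz":-0.05,"wx":0,"wy":0,"wz":0,"grip":1},{"dx":0,"dy":0,"dz":-0.03,"wx":0,"wy":0,"wz":0,"grip":1},{"dx":0,"dy":0,"dz":-0.01,"wx":0,"wy":0,"wz":0,"grip":1},{"dx":0,"dy":0,"dz":0,"wx":0,"wy":0,"wz":0,"grip":1},{"dx":0,"dy":0,"dz":0,"wx":0,"wy":0,"wz":0,"grip":1},{"dx":0,"dy":0,"dz":0,"wx":0,"wy":0,"wz":0,"grip":1}]'
python3 - <<'E'
from h import *
m,im,d,c=wshot("w14")
g=(d>0)&(np.hypot(c[...,0]-.5763,c[...,1]+.3488)<.045)&(c[...,2]>.03)&(c[...,2]<.095); print("body",circ(c[g],.026),g.sum())
t,dt=env.camera("top"); cv2.imwrite("pics/top1.png",t[:,:,::-1]); cc=cloud("top",dt)
g=(dt>0)&(np.hypot(cc[...,0]-.386,cc[...,1]+.257)<.05)&(cc[...,2]>.15);print("can",(cc[g].min(0)+cc[g].max(0))/2,cc[g].mean(0))
delta([.387,-.2565,.29],.827)
E
```

```text
time: 33.15
eef_pos: [0.5762, -0.3489, 0.0527]
tcp_rot: [0.916, 0.402, -0.0, 0.0]
force: [0.2, -0.0, 0.0]
gripper_width: 0.0852
time: 34.4
eef_pos: [0.5754, -0.3483, 0.2906]
tcp_rot: [0.916, 0.402, -0.001, -0.002]
force: [0.2, -0.5, -0.6]
gripper_width: 0.0852
body (array([ 0.57696378, -0.34833061]), np.float64(0.0003483325297264345)) 356
can [ 0.38716968 -0.25098716  0.45505622] [ 0.39137637 -0.24747524  0.7068003 ]
pos [ 0.5757 -0.3485  0.2913] psi 0.8268 tilt [-0.0019  0.0014] w 0.0856 F [0.6 0.  1.1] t 34.5
tool shift [-0.0601 -0.2012  0.0018] wz -0.0002
shift after turn [-0.0601 -0.2012  0.0013]
```

View pics/w14.png

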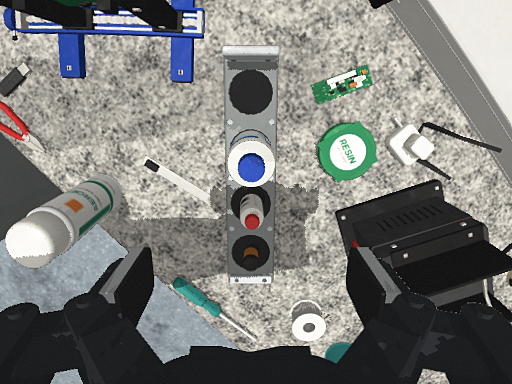

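```bash
python3 -m jog '[{"dx":-0.006,"dy":-0.02,"dz":0,"wx":0,"wy":0,"wz":0,"grip":1},{"dx":-0.012,"dy":-0.04,"dz":0,"wx":0,"wy":0,"wz":0,"grip":1},{"dx":-0.012,"dy":-0.04,"dz":0,"wx":0,"wy":0,"wz":0,"grip":1},{"dx":-0.012,"dy":-0.04,"dz":0,"wx":0,"wy":0,"wz":0,"grip":1},{"dx":-0.012,"dy":-0.04,"dz":0,"wx":0,"wy":0,"wz":0,"grip":1},{"dx":-0.006,"dy":-0.021,"dz":0,"wx":0,"wy":0,"wz":0,"grip":1},{"dx":0,"dy":0,"dz":0,"wx":0,"wy":0,"wz":0,"grip":1},{"dx":0,"dy":0,"dz":0,"wx":0,"wy":0,"wz":0,"grip":1},{"dx":0,"dy":0,"dz":0,"wx":0,"wy":0,"wz":0,"grip":1},{"dx":0,"dy":0,"dz":0,"wx":0,"wy":0,"wz":0,"grip":1}]'
python3 - <<'E'
from h import *
m,im,d,c=wshot("w15")
g=(d>0)&(np.hypot(c[...,0]-.387,c[...,1]+.2565)<.045)&(c[...,2]>.02)&(c[...,2]<.135); print("body",circ(c[g],.0265),g.sum())
g=(d>0)&(np.hypot(c[...,0]-.387,c[...,1]+.2565)<.045)&(c[...,2]>.165)&(c[...,2]<.18); P=c[g]; print("cap",P.mean(0),(P.min(0)+P.max(0))/2,P[:,2].max())
delta([.387,-.2565,.096],.827)
E
```

```text
time: 35.75
eef_pos: [0.3882, -0.2572, 0.2925]
tcp_rot: [0.916, 0.402, -0.0, -0.0]
force: [-0.2, 0.1, 0.0]
gripper_width: 0.0856
body (array([ 0.38685021, -0.25571778]), np.float64(0.00014519841206939768)) 516
cap [ 0.38870536 -0.25393361  0.17169815] [ 0.38770294 -0.25496109  0.16978285] 0.17454744918410936
pos [ 0.3881 -0.2571  0.2925] psi 0.827 tilt [-0.0003  0.0003] w 0.0854 F [0.1 0.5 0.2] t 35.8
tool shift [-0.0003 -0.0012  0.1965] wz 0.0000
shift after turn [-0.0003 -0.0012  0.1965]
```

View pics/w15.png

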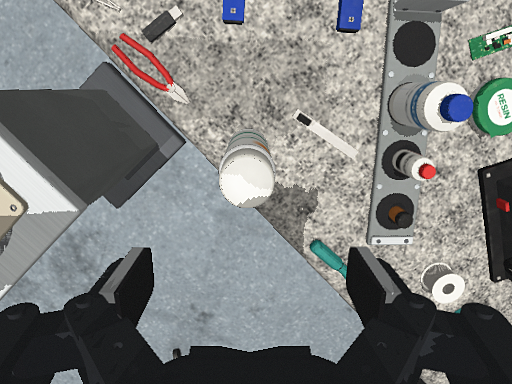

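```bash
python3 -m jog '[{"dx":0,"dy":-0.0019,"dz":0.02,"wx":0,"wy":0,"wz":0,"grip":1},{"dx":0,"dy":0,"dz":0.035,"wx":0,"wy":0,"wz":0,"grip":1},{"dx":0,"dy":0,"dz":0.04,"wx":0,"wy":0,"wz":0,"grip":1},{"dx":0,"dy":0,"dz":0.04,"wx":0,"wy":0,"wz":0,"grip":1},{"dx":0,"dy":0,"dz":0.03,"wx":0,"wy":0,"wz":0,"grip":1},{"dx":0,"dy":0,"dz":0.0145,"wx":0,"wy":0,"wz":0,"grip":1},{"dx":0,"dy":0,"dz":0.005,"wx":0,"wy":0,"wz":0,"grip":1},{"dx":0,"dy":0,"dz":0,"wx":0,"wy":0,"wz":0,"grip":1},{"dx":0,"dy":0,"dz":0,"wx":0,"wy":0,"wz":0,"grip":1},{"dx":0,"dy":0,"dz":0,"wx":0,"wy":0,"wz":0,"grip":1}]'
python3 - <<'E'
from h import *
delta([.3868,-.2557,.108],.827)
t,dt=env.camera("side"); cv2.imwrite("pics/side1.png",cv2.resize(t[40:260,100:360,::-1],None,fx=3,fy=2.7))
E
```

```text
time: 37.05
eef_pos: [0.3869, -0.2561, 0.1092]
tcp_rot: [0.916, 0.402, 0.0, 0.001]
force: [0.6, -0.7, 0.2]
gripper_width: 0.0855
pos [ 0.3869 -0.2561  0.1092] psi 0.8268 tilt [ 0.0015 -0.0013] w 0.0855 F [ 0.6 -0.7  0.2] t 37.05
tool shift [ 0.0002 -0.0004  0.0012] wz -0.0002
shift after turn [ 0.0002 -0.0004  0.0012]
```

View pics/side1.png

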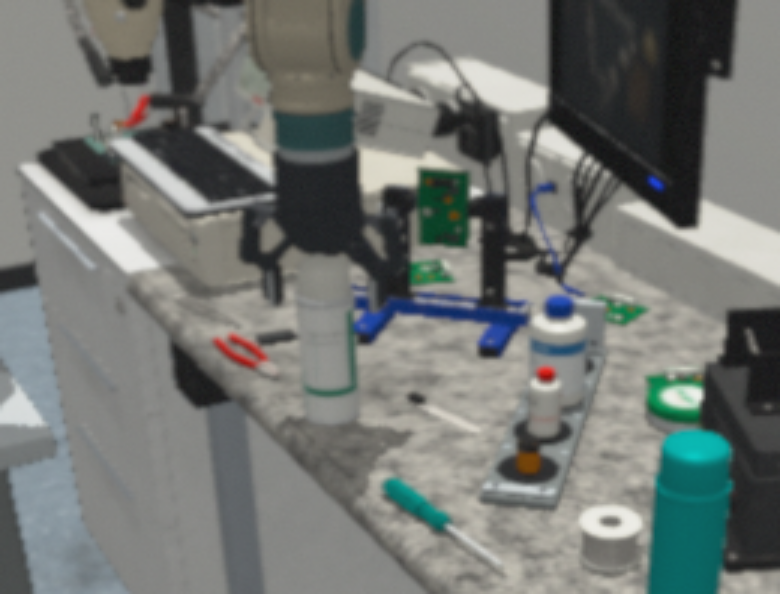

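```bash
python3 -m jog '[{"dx":0,"dy":0,"dz":0,"wx":0,"wy":0,"wz":0,"grip":0.9},{"dx":0,"dy":0,"dz":0,"wx":0,"wy":0,"wz":0,"grip":0.75},{"dx":0,"dy":0,"dz":0,"wx":0,"wy":0,"wz":0,"grip":0.68},{"dx":0,"dy":0,"dz":0,"wx":0,"wy":0,"wz":0,"grip":0.64},{"dx":0,"dy":0,"dz":0,"wx":0,"wy":0,"wz":0,"grip":0.6},{"dx":0,"dy":0,"dz":0,"wx":0,"wy":0,"wz":0,"grip":0.4},{"dx":0,"dy":0,"dz":0,"wx":0,"wy":0,"wz":0,"grip":0},{"dx":0,"dy":0,"dz":0,"wx":0,"wy":0,"wz":0,"grip":0},{"dx":0,"dy":0,"dz":0,"wx":0,"wy":0,"wz":0,"grip":0},{"dx":0,"dy":0,"dz":0,"wx":0,"wy":0,"wz":0,"grip":0}]'
```

```text
time: 38.35
eef_pos: [0.387, -0.2559, 0.1098]
tcp_rot: [0.916, 0.402, 0.001, 0.001]
force: [-1.2, 1.7, 9.9]
gripper_width: 0.0511
```

```bash
python3 -m jog '[{"dx":0,"dy":0,"dz":-0.005,"wx":0,"wy":0,"wz":0,"grip":0},{"dx":0,"dy":0,"dz":-0.02,"wx":0,"wy":0,"wz":0,"grip":0},{"dx":0,"dy":0,"dz":-0.035,"wx":0,"wy":0,"wz":0,"grip":0},{"dx":0,"dy":0,"dz":-0.035,"wx":0,"wy":0,"wz":0,"grip":0},{"dx":0,"dy":0,"dz":-0.03,"wx":0,"wy":0,"wz":0,"grip":0},{"dx":0,"dy":0,"dz":-0.02,"wx":0,"wy":0,"wz":0,"grip":0},{"dx":0,"dy":0,"dz":-0.01,"wx":0,"wy":0,"wz":0,"grip":0},{"dx":0,"dy":0,"dz":0,"wx":0,"wy":0,"wz":0,"grip":0},{"dx":0,"dy":0,"dz":0,"wx":0,"wy":0,"wz":0,"grip":0},{"dx":0,"dy":0,"dz":0,"wx":0,"wy":0,"wz":0,"grip":0}]'
python3 - <<'E'
from h import *
m,im,d,c=wshot("w16")
delta([.6245,-.2955,.26],.827)
E
```

```text
time: 39.6
eef_pos: [0.3857, -0.2551, 0.262]
tcp_rot: [0.916, 0.402, -0.0, -0.001]
force: [0.3, 0.2, -2.5]
gripper_width: 0.0513
pos [ 0.3858 -0.2552  0.2622] psi 0.8268 tilt [-0.0015  0.0013] w 0.0517 F [ 0.8 -0.4 -2.4] t 39.65
tool shift [0.132  0.2029 0.0018] wz -0.0002
shift after turn [0.1319 0.203  0.0022]
```

View pics/w16.png

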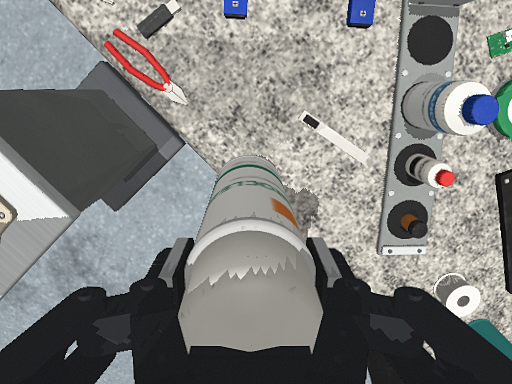

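```bash
python3 -m jog '[{"dx":0.008,"dy":0.012,"dz":0,"wx":0,"wy":0,"wz":0,"grip":0},{"dx":0.016,"dy":0.025,"dz":0,"wx":0,"wy":0,"wz":0,"grip":0},{"dx":0.02,"dy":0.0305,"dz":0,"wx":0,"wy":0,"wz":0,"grip":0},{"dx":0.022,"dy":0.034,"dz":0,"wx":0,"wy":0,"wz":0,"grip":0},{"dx":0.022,"dy":0.034,"dz":0,"wx":0,"wy":0,"wz":0,"grip":0},{"dx":0.02,"dy":0.0305,"dz":0,"wx":0,"wy":0,"wz":0,"grip":0},{"dx":0.016,"dy":0.025,"dz":0,"wx":0,"wy":0,"wz":0,"grip":0},{"dx":0.008,"dy":0.011,"dz":0,"wx":0,"wy":0,"wz":0,"grip":0},{"dx":0,"dy":0,"dz":0,"wx":0,"wy":0,"wz":0,"grip":0},{"dx":0,"dy":0,"dz":0,"wx":0,"wy":0,"wz":0,"grip":0}]'
python3 - <<'E'
from h import *
delta([.6245,-.2955,.122],.827)
t,dt=env.camera("side"); cv2.imwrite("pics/side2.png",cv2.resize(t[0:240,150:390,::-1],None,fx=2.5,fy=2.5))
E
```

```text
time: 40.9
eef_pos: [0.6234, -0.295, 0.2631]
tcp_rot: [0.916, 0.402, -0.0, -0.0]
force: [-0.2, -0.5, -2.3]
gripper_width: 0.0515
pos [ 0.6234 -0.295   0.2631] psi 0.8266 tilt [-0.0011  0.0004] w 0.0515 F [-0.2 -0.5 -2.3] t 40.9
tool shift [0.0004 0.0013 0.1411] wz -0.0004
shift after turn [0.0004 0.0011 0.1411]
```

View pics/side2.png

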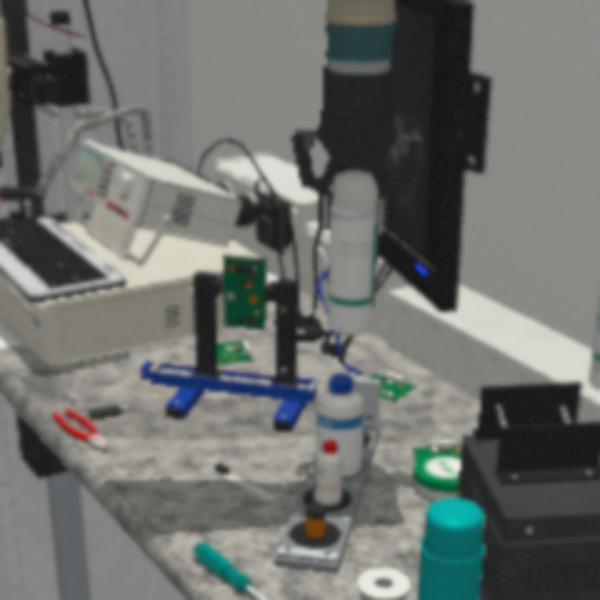

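```bash
python3 -m jog '[{"dx":0.0004,"dy":0.0011,"dz":0.01,"wx":0,"wy":0,"wz":0,"grip":0},{"dx":0,"dy":0,"dz":0.02,"wx":0,"wy":0,"wz":0,"grip":0},{"dx":0,"dy":0,"dz":0.03,"wx":0,"wy":0,"wz":0,"grip":0},{"dx":0,"dy":0,"dz":0.03,"wx":0,"wy":0,"wz":0,"grip":0},{"dx":0,"dy":0,"dz":0.02,"wx":0,"wy":0,"wz":0,"grip":0},{"dx":0,"dy":0,"dz":0.015,"wx":0,"wy":0,"wz":0,"grip":0},{"dx":0,"dy":0,"dz":0.005,"wx":0,"wy":0,"wz":0,"grip":0},{"dx":0,"dy":0,"dz":0,"wx":0,"wy":0,"wz":0,"grip":0},{"dx":0,"dy":0,"dz":0,"wx":0,"wy":0,"wz":0,"grip":0},{"dx":0,"dy":0,"dz":0,"wx":0,"wy":0,"wz":0,"grip":0}]'
python3 - <<'E'
from h import *
delta([.6245,-.2955,.123],.827)
t,dt=env.camera("side"); cv2.imwrite("pics/side3.png",cv2.resize(t[0:240,150:390,::-1],None,fx=2.5,fy=2.5))
E
```

```text
time: 42.2
eef_pos: [0.626, -0.2961, 0.1343]
tcp_rot: [0.916, 0.402, 0.001, 0.001]
force: [-0.6, 0.2, -3.4]
gripper_width: 0.0512
pos [ 0.626  -0.2961  0.1343] psi 0.8268 tilt [ 0.0016 -0.001 ] w 0.0512 F [-0.6  0.2 -3.4] t 42.2
tool shift [-0.0006 -0.0015  0.0113] wz -0.0002
shift after turn [-0.0006 -0.0015  0.0113]
```

View pics/side3.png

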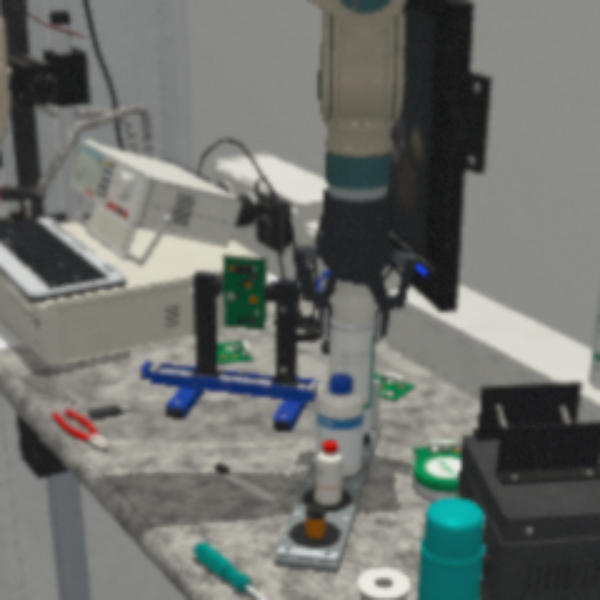

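```bash
python3 -m jog '[{"dx":-0.0005,"dy":-0.0012,"dz":0.003,"wx":0,"wy":0,"wz":0,"grip":0},{"dx":0,"dy":0,"dz":0.003,"wx":0,"wy":0,"wz":0,"grip":0},{"dx":0,"dy":0,"dz":0.003,"wx":0,"wy":0,"wz":0,"grip":0},{"dx":0,"dy":0,"dz":0.002,"wx":0,"wy":0,"wz":0,"grip":0},{"dx":0,"dy":0,"dz":0,"wx":0,"wy":0,"wz":0,"grip":0},{"dx":0,"dy":0,"dz":0,"wx":0,"wy":0,"wz":0,"grip":0},{"dx":0,"dy":0,"dz":0,"wx":0,"wy":0,"wz":0,"grip":0},{"dx":0,"dy":0,"dz":0,"wx":0,"wy":0,"wz":0,"grip":0},{"dx":0,"dy":0,"dz":0,"wx":0,"wy":0,"wz":0,"grip":0},{"dx":0,"dy":0,"dz":0,"wx":0,"wy":0,"wz":0,"grip":0}]'
```

```text
time: 43.5
eef_pos: [0.6242, -0.2953, 0.1223]
tcp_rot: [0.916, 0.402, 0.0, 0.0]
force: [0.8, 0.1, -2.0]
gripper_width: 0.0512
```

Position is good and the can is nearly touching. I'll lower it slightly and release gradually.

```bash
python3 -m jog '[{"dx":0,"dy":0,"dz":0.0006,"wx":0,"wy":0,"wz":0,"grip":0},{"dx":0,"dy":0,"dz":0.0004,"wx":0,"wy":0,"wz":0,"grip":0},{"dx":0,"dy":0,"dz":0,"wx":0,"wy":0,"wz":0,"grip":0},{"dx":0,"dy":0,"dz":0,"wx":0,"wy":0,"wz":0,"grip":0.62},{"dx":0,"dy":0,"dz":0,"wx":0,"wy":0,"wz":0,"grip":0.64},{"dx":0,"dy":0,"dz":0,"wx":0,"wy":0,"wz":0,"grip":0.67},{"dx":0,"dy":0,"dz":0,"wx":0,"wy":0,"wz":0,"grip":0.75},{"dx":0,"dy":0,"dz":0,"wx":0,"wy":0,"wz":0,"grip":0.9},{"dx":0,"dy":0,"dz":0,"wx":0,"wy":0,"wz":0,"grip":1},{"dx":0,"dy":0,"dz":0,"wx":0,"wy":0,"wz":0,"grip":1}]'
python3 -m jog '[{"dx":0,"dy":0,"dz":-0.01,"wx":0,"wy":0,"wz":0,"grip":1},{"dx":0,"dy":0,"dz":-0.03,"wx":0,"wy":0,"wz":0,"grip":1},{"dx":0,"dy":0,"dz":-0.04,"wx":0,"wy":0,"wz":0,"grip":1},{"dx":0,"dy":0,"dz":-0.04,"wx":0,"wy":0,"wz":0,"grip":1},{"dx":0,"dy":0,"dz":-0.04,"wx":0,"wy":0,"wz":0,"grip":1},{"dx":0,"dy":0,"dz":-0.03,"wx":0,"wy":0,"wz":0,"grip":1},{"dx":0,"dy":0,"dz":0,"wx":0,"wy":0,"wz":0,"grip":1},{"dx":0,"dy":0,"dz":0,"wx":0,"wy":0,"wz":0,"grip":1},{"dx":0,"dy":0,"dz":0,"wx":0,"wy":0,"wz":0,"grip":1},{"dx":0,"dy":0,"dz":0,"wx":0,"wy":0,"wz":0,"grip":1}]'
python3 - <<'E'
from h import *
m,im,d,c=wshot("w17")
for n,p,r,z0,z1 in (("can",(.6245,-.2955),.0265,.03,.145),("rinse",(.5763,-.3488),.026,.03,.1),("red",(.527,-.4016),.0145,.03,.06)):
    g=(d>0)&(np.hypot(c[...,0]-p[0],c[...,1]-p[1])<r+.012)&(c[...,2]>z0)&(c[...,2]<z1); print(n,g.sum(),circ(c[g],r) if g.sum()>20 else 0)
delta([.5,-.45,.3])
E
```

```text
time: 44.75
eef_pos: [0.6241, -0.2953, 0.1211]
tcp_rot: [0.916, 0.402, -0.0, -0.0]
force: [-0.3, -0.5, 0.2]
gripper_width: 0.0856
time: 46.0
eef_pos: [0.6236, -0.2949, 0.3096]
tcp_rot: [0.916, 0.402, -0.001, -0.001]
force: [0.4, -0.1, -0.1]
gripper_width: 0.0851
can 517 (array([ 0.62341726, -0.29503048]), np.float64(0.0017686115552926346))
rinse 457 (array([ 0.57586346, -0.34985854]), np.float64(0.003045374400881699))
red 216 (array([ 0.52848895, -0.40206809]), np.float64(0.0003142054368155139))
pos [ 0.6237 -0.295   0.3099] psi 0.8268 tilt [-0.0019  0.0011] w 0.0852 F [-0.2 -0.8 -0.7] t 46.05
tool shift [-0.1978  0.014   0.01  ]
```

View pics/w17.png

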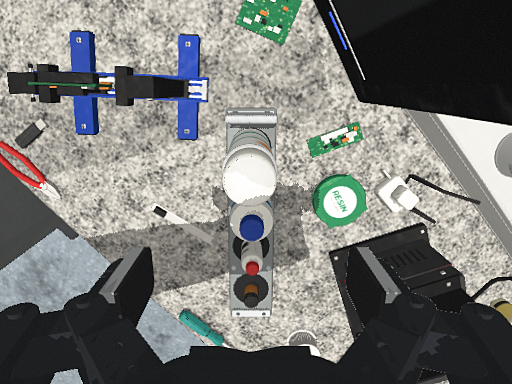

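```bash
python3 -m jog '[{"dx":0,"dy":-0.02,"dz":-0.01,"wx":0,"wy":0,"wz":0,"grip":1},{"dx":-0.005,"dy":-0.04,"dz":0,"wx":0,"wy":0,"wz":0,"grip":1},{"dx":-0.015,"dy":-0.04,"dz":0,"wx":0,"wy":0,"wz":0,"grip":1},{"dx":-0.02,"dy":-0.04,"dz":0,"wx":0,"wy":0,"wz":0,"grip":1},{"dx":-0.02,"dy":-0.04,"dz":0,"wx":0,"wy":0,"wz":0,"grip":1},{"dx":-0.02,"dy":-0.02,"dz":0,"wx":0,"wy":0,"wz":0,"grip":1},{"dx":0,"dy":0,"dz":0,"wx":0,"wy":0,"wz":0,"grip":1},{"dx":0,"dy":0,"dz":0,"wx":0,"wy":0,"wz":0,"grip":1},{"dx":0,"dy":0,"dz":0,"wx":0,"wy":0,"wz":0,"grip":1},{"dx":0,"dy":0,"dz":0,"wx":0,"wy":0,"wz":0,"grip":1}]'
python3 - <<'E'
from h import *
m,im,d,c=wshot("w18")
t,dt=env.camera("top"); s,ds=env.camera("side")
cv2.imwrite("pics/top4.png",cv2.resize(t[100:260,180:360,::-1],None,fx=4,fy=3.7)); cv2.imwrite("pics/side4.png",cv2.resize(s[60:250,180:350,::-1],None,fx=4,fy=3))
pads=[(.624,-.2954),(.5752,-.3484),(.5264,-.4014),(.4776,-.4546)]
for n,p,r,z0,z1 in (("can",(.6243,-.2954),.0265,.03,.14),("rinse",(.5763,-.3488),.026,.03,.095),("red",(.527,-.4016),.0145,.025,.06),("jar",(.478,-.455),.0103,.02,.035)):
    for nm,dd,cc in (("wrist",d,c),("side",ds,cloud("side",ds)),("top",dt,cloud("top",dt))):
        g=(dd>0)&(np.hypot(cc[...,0]-p[0],cc[...,1]-p[1])<r+.008)&(cc[...,2]>z0)&(cc[...,2]<z1); 
        h=cc[(dd>0)&(np.hypot(cc[...,0]-p[0],cc[...,1]-p[1])<r)&(cc[...,2]<.25)]
        q=circ(cc[g],r) if g.sum()>15 else None
        print(n,nm,g.sum(),np.round(q[0],4) if q else None,round(q[1],4) if q else None,"zmax",round(h[:,2].max(),3) if len(h) else None)
delta([.5,-.45,.3])
E
```

```text
time: 47.3
eef_pos: [0.4235, -0.2188, 0.3209]
tcp_rot: [0.916, 0.402, -0.0, -0.0]
force: [0.4, -0.5, 0.1]
gripper_width: 0.0854
can wrist 1961 [ 0.6247 -0.2951] 0.0005 zmax 0.187
can side 318 [ 0.6222 -0.2917] 0.0019 zmax 0.184
can top 134 [ 0.6234 -0.2958] 0.0004 zmax 0.19
rinse wrist 1008 [ 0.5773 -0.3482] 0.0005 zmax 0.125
rinse side 344 [ 0.5746 -0.3466] 0.002 zmax 0.122
rinse top 107 [ 0.5755 -0.3499] 0.0021 zmax 0.127
red wrist 299 [ 0.5283 -0.4018] 0.0005 zmax 0.082
red side 124 [ 0.5264 -0.4002] 0.0019 zmax 0.08
red top 21 [ 0.527  -0.4035] 0.0006 zmax 0.082
jar wrist 77 [ 0.4785 -0.4553] 0.0004 zmax 0.046
jar side 41 [ 0.4764 -0.4534] 0.0016 zmax 0.044
jar top 3 None None zmax 0.048
pos [ 0.4232 -0.2187  0.321 ] psi 0.8271 tilt [-0.0003  0.0002] w 0.0856 F [-0.   0.4  1. ] t 47.45
tool shift [-0.1182  0.2131  0.021 ]
```

View pics/top4.png

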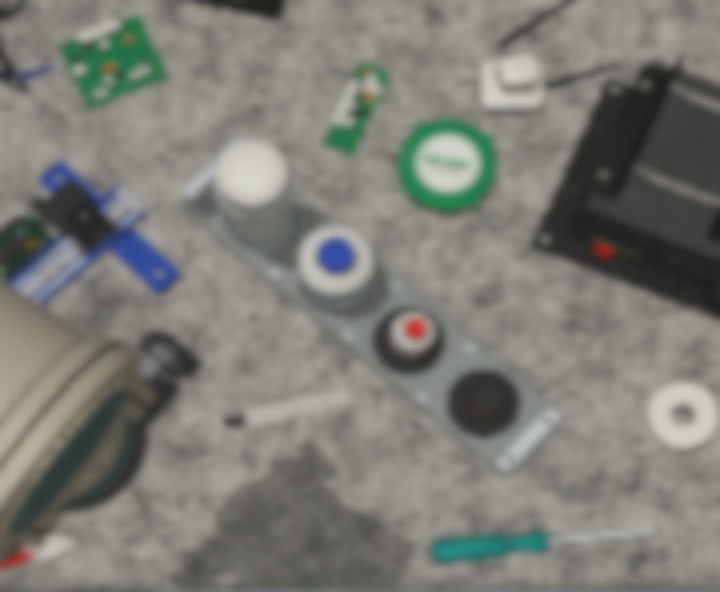

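View pics/side4.png

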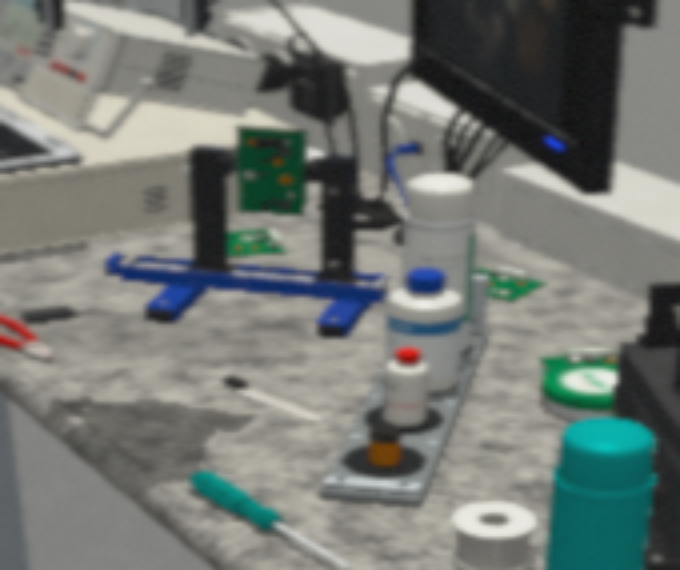

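```bash
python3 -c "
from bench import env
print(env.sign_off(), env.state()['time'])"
```

```text
the job is handed in; nothing more can be done
the job is handed in; nothing more can be done
```

All four containers are standing upright on the rack pads, and the job was handed in at about 47.5 s. The order is spray can on pad_1 next to the tall end stop, then rinse bottle on pad_2, red-cap bottle on pad_3 and amber jar on pad_4.

- **Position:** The last wrist-camera check put each container within about 1.2 mm of its pad centre. The measured top heights fit all four standing upright.
- **Disagreement:** The side camera's positions differ from the wrist camera's by about 2 to 4 mm. Its fits were poorer (about 2 mm error). The top camera agreed with the wrist camera to about 2 mm, though its view of the jar was too sparse for a fit.
- **Forces:** The highest force I read was about 14 N, when the red-cap bottle first touched its pad. I eased off before releasing it, and it stayed centred.
- **State at hand-in:** The gripper was open and well clear of everything. The turquoise look-alike was left alone.

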